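Switch the dough roller off and take the scoop out of its feed tray

ROBOT

A 6-joint arm with a two-finger parallel gripper is mounted at the origin on a cart in front of the work surface, level with it; the furniture and walls round the work are solid. World frame = base frame: x ahead of the robot, y to its left, z up, the work surface at z = 0. Lengths are in m, angles in rad, forces in N, time in s.
With the tool pointing down it reaches from about 0.275 to 0.775 m from the base axis. Payload 14.6 kg.
Tool frame: the origin (TCP) lies at the centre of the arm's flange, where the gripper is bolted on; the fingertips stand robot.finger_overhang ahead of it and the grasp point (between the pads) lies 155 mm ahead of it (robot.finger_overhang is the distance from the TCP to the fingertips, in m); z points along the fingers, y is the direction in which the jaws open and shut (so a half turn about z gives the same grasp; the last joint's range is limited). The gripper opens to 85 mm and grips with 20 to 120 N. Pads are 22 mm wide; open, the fingers measure 114 mm over their backs; the gripper's body (76 mm by 85 mm) begins 54 mm behind the grasp point. The pads swing forward as they close: fully open they stand 13 mm farther back than shut.
Start: joints at [-1.34, 0.263, -0.048, 1.259, 0, 1.415], TCP at [0.198, -0.486, 0.405] pointing down, gripper open.
Joint ranges: [-2.65, 2.65], [-0.89, 1.7], [-1.18, 1.37], [-2.13, 2.11], [-1.35, 1.29], [-3.14, 3.14]. Speed limits (rad/s): [1.89, 1.89, 2.57, 2.79, 3.14, 3.14].

INTERFACE

Orientations are given as [roll, pitch, yaw] about the fixed x, y, z axes, in that order (R = Rz(yaw) Ry(pitch) Rx(roll)).
In Python, from plant import robot, imaging, ticket, models gives the robot as it stands.
- The arm moves only by the tool step_arm, never from a script. Its argument "series" is one flat list of numbers, 5 for each row, row after row: the closure, from -1 (fully open) to 1 (shut), then the shift along the tool's x, y, z in mm, then the turn about the tool's z in degrees. In form: [fingers, dx, dy, dz, yaw, fingers, dx, dy, dz, yaw, ...]. A call has 1 to 5 rows; each row shifts and turns the commanded pose from where the row before left it, along the tool's axes as they then stand; what a row does not reach is not made up. A row lasts 1/10 s, in which the tool goes at most 50 mm and 8.59 degrees, less where a joint would pass 70% of its speed; a pose out of reach is approached as far as the arm can. A call with a gripper value outside its range is refused whole. The fingers move at their own pace and stop on an object; the grip force is fixed at half the most. Time passes only in rows, so rows that do not move let the fingers close. It gives the time, the measured TCP pose, the force and the opening at its end, in the units of the state.
- robot.get_state(): the state, without advancing time (a new reading comes with each control period).
- imaging.camera(name): name is "scene" or "side" or "wrist"; returns a dict with "image" (480x640x3 uint8, red, green, blue), "fx", "fy", "cx", "cy" (pixels), "distortion" ([k1, k2, p1, p2, k3] as OpenCV has them; the pictures are not rectified), "rvec" (rotation vector, rad) and "tvec" (3), from world to camera coordinates, as OpenCV has them; the wrist camera has in their place "tool_from_camera" (4x4, takes a point from camera to tool coordinates, whose origin is the TCP and whose axes are the flange's). Camera axes: x right, y down, z forward; pixel columns grow to the right and rows downward; lengths in m; the calibration is good to about 2 mm. A picture is of the moment at which its call begins: read the wrist's pose just before it. There is no depth.
- ticket.hand_in(): hands the job in, once; it reports no verdict.
Trained networks look in the newest picture that a camera, given by its name, has taken for a name from the list of things; names that differ only in an ending like _2 or _b are one class to them, and where a whole thing is asked for, a point or a joint stands for the part that bears it (a point fixed in the world has none). Each returns a list of dicts, best first, with "conf" (0 to 1); they miss things now and then, are a little off and sometimes report something else, mostly with a low value. They report only what shows in the picture. A call takes as long as a camera call.
- models.spot_in(target, camera): "point" ([x, y, z] in m, in world coordinates, good to about 4 mm: the middle of the surface that is visible of it).
- models.silhouettes(target, camera): "mask" (480x640 bool, what is visible of it).
The state is a dict: "time": time; "joints": joint angles; "joint_vel": joint speeds; "tau": joint torques, N m; "tcp_pos": TCP position; "tool_rot": TCP orientation; "wrist_force": force on the tool from outside, world axes, zero at the start; "wrist_torque": the same for the moment, N m; "finger_gap": opening from 0.0 (shut) to 1.0 (fully open).
Only numpy, scipy, OpenCV 4.12 (cv2) and the standard library are available. Lean on these libraries where they do the work, as an engineer would, in place of code of your own. Each camera call takes 0.05 s, during which the arm holds its last target. There are 200 camera calls.

TASK

The dough roller was left on forward with a scoop lying in its feed tray. First put its forward-off-reverse switch to off: pull the red ball out, bring it to the middle and let it drop home into the off notch, which you must feel for, without ever running over into reverse; then take the scoop out of the tray and lay it gently on the broad part of the chopping board. Leave the switch at off and the garlic and the teaspoon where they are.

Things in the scene. Friction and masses are not known exactly. Their poses are not given: they have to be found in the camera images.
- roller: Dough roller, a white and grey counter machine, fixed, 275 mm wide (y), 275 deep (x), 262 high. Origin on the worktop under it; x to its back, y to its left (seen from the front), z up. Left part (y -0.03 to 0.135): feed tray, behind it steel rollers in a white case from x -0.036 on, 0.150 high. Right part (y -0.14 to -0.03): switch pod, a sloped dark panel with a white column behind and a hood over it.
- tray (a point): Centre of the aluminium feed tray's surface, 55 mm above the worktop; axes as the roller's. Tray 154 mm deep (x), 165 wide (y), with 11 mm high lips along its left and right edges.
- hood_edge (a point): Middle of the lower front edge of the pod's hood (110 mm wide, 17 thick). The hood begins straight above the red ball, about 100 mm over it, so the hand must come to the ball from the front, tilted about 40 deg, along the panel's normal.
- pivot (a point): Pivot of the switch lever, 8 mm below the centre of the dark panel (98 mm wide, 88 along the slope), fixed to the roller at (-0.0249, -0.085, 0.0989) of its frame. Axes: z along the panel's normal, which leans 40 deg from vertical to the machine's front (-x); y to the machine's left; x up the slope.
- ball_mid (a point): Centre of the red ball on the switch lever, 20 mm in diameter, on a bare 8 mm stem. With the ball home it is 60 mm from the pivot, at (0, 0.060 sin q, 0.060 cos q) in the pivot's axes, q being joint switch.
- switch (a joint): Lever angle (rad) across the panel, positive to the machine's left; stops at +-0.45. Forward (green mark, start) about 0.33 to 0.42, with free play; reverse (orange) under -0.30; off (white) is a narrow notch whose middle lies between -0.06 and 0.06, unlike in each switch and not visible, with 0.025 of play each way. With the ball home the lever is locked in its position.
- ball (a joint): How far the ball is pulled out along the lever (m), 0 home to 0.008. A spring draws it in: 4 N at 0, 8 N at 0.008. Pulled out over 5 mm it swings freely. Between positions it rests on a ledge, 4 to 5 mm out, and slides lightly along it; over the off notch it snaps in to 0 and then stops sideways movement (holds 8 N). The ledge ends 0.26 rad either side of the notch's middle.
- scoop: Brass scoop, 138 mm long, lying in the feed tray with its cup towards the rollers, 60 g. Origin: at the middle of its length, on its underside. Its y axis runs along it: round cup (41 mm across, 27 mm high) from y 0.028 to 0.069; a flat handle 12 mm wide (in x) from y 0.028, where its top is 27 mm high, sloping down to y -0.069. Good place to pinch: across x at y about 0.010, 8 to 20 mm above the underside.
- board: Wooden chopping board, fixed, 18 mm thick, a square of 214 x 216 mm with a paddle handle. Origin: under the middle of its whole length; the handle lies at -y.
- board_mid (a point): Centre of the top face of the board's broad square part (half sides 107 mm); axes as the board's. A wall cabinet, underside 0.5 m up, hangs over the back of the worktop behind the board: keep the arm on the near side.
- garlic: Garlic bulb, 56 mm, loose bystander. Origin: centre of its underside.
- teaspoon: Steel teaspoon, 134 x 29 x 12 mm, loose bystander. Origin: centre of its underside.

How it is judged:
By the outcome, as a careful person would: the job done as asked, in the order asked, and still so for the second after the job is handed in, with the robot touching nothing.
It also fails if it takes over 48 s, if anything falls off the work surface, if the arm or the gripper's body presses on something with over 40 N, if the wrist force passes 120 N, or if a joint passes its speed limit or range.

## Working session

There is one attempt and no reset: what is moved stays moved. The work goes in short steps, Python scripts to look and compute and a tool call to move; the robot and the scene stay as the last step left them, time stands still between calls to the robot, and variables do not carry over. Pictures are saved under pics/ and viewed, about 8 in all and at most 12, crops included, and the job is handed in when it is done.

Besides the shell and the picture viewer there is one more tool, called after "Call:" by a JSON object that holds its "name" and its "arguments", one argument or row to a line. step_arm: Moves the arm, as the interface text tells. Its arguments: {"type":"object","properties":{"series":{"type":"array","items":{"type":"number"}}},"required":["series"]}

```bash
ls; mkdir -p pics; cat > h.py <<'E'
import numpy as np, cv2
from plant import robot, imaging, ticket, models
from scipy.spatial.transform import Rotation as R
def P(cam, pts):
    return cv2.projectPoints(np.array(pts,float).reshape(-1,3), np.array(cam["rvec"],float),np.array(cam["tvec"],float),K(cam),np.array(cam["distortion"],float))[0].reshape(-1,2)
def K(c): return np.array([[c["fx"],0,c["cx"]],[0,c["fy"],c["cy"]],[0,0,1.]])
def wristext(c,s):
    T=np.eye(4);T[:3,:3]=R.from_euler('xyz',s["tool_rot"]).as_matrix();T[:3,3]=s["tcp_pos"]
    W=np.linalg.inv(T@np.array(c["tool_from_camera"]))
    c["rvec"]=cv2.Rodrigues(W[:3,:3])[0];c["tvec"]=W[:3,3];return c
def ray(c,uv):
    n=cv2.undistortPoints(np.array(uv,float).reshape(-1,1,2),K(c),np.array(c["distortion"],float)).reshape(-1,2)
    M=cv2.Rodrigues(np.array(c["rvec"],float))[0]; o=-M.T@np.array(c["tvec"],float).ravel()
    return o,np.c_[n,np.ones(len(n))]@M
def atz(c,uv,z):
    o,d=ray(c,uv); return o+d*((z-o[2])/d[:,2:3])
def save(c,n): cv2.imwrite("pics/"+n+".png",c["image"][:,:,::-1])
E
python3 - <<'E'
from h import *
s=robot.get_state();print(s);print(robot.finger_overhang)
for n in ["scene","side"]:
    c=imaging.camera(n);save(c,n+"0")
    print(n,ray(c,[[320,240]]))
    for t in ["roller","tray","hood_edge","pivot","ball_mid","scoop","board","board_mid","garlic","teaspoon"]:
        try:
            r=models.spot_in(t,n); print(t,[(np.round(q["point"],3).tolist(),round(q["conf"],2)) for q in r[:2]])
        except Exception as e: print(t,e)
E
```

```text
pics
{'time': 0.0, 'joints': array([-1.34026125e+00,  2.63554833e-01, -4.89407128e-02,  1.25939730e+00,
        1.22720007e-05,  1.41549970e+00]), 'joint_vel': array([ 0.00050626,  0.00035263, -0.00076614,  0.0004501 ,  0.00029571,
        0.00058766]), 'tau': array([-1.32346333e-03, -6.37604713e+01,  3.84562790e+01,  1.37292361e-02,
       -5.78700019e-05,  4.94160105e-06]), 'tcp_pos': array([ 0.19755149, -0.48632159,  0.40420707]), 'tool_rot': array([-3.14051123e+00, -1.81726895e-04,  3.85831600e-01]), 'wrist_force': array([-0.53336425, -0.09901531, -0.76078731]), 'wrist_torque': array([-0.0155236 , -0.04715248, -0.05266984]), 'finger_gap': 1.0008729762243826}
0.1734
scene (array([-0.49987131,  0.58688294,  0.93757729]), array([[ 0.72066057, -0.43992819, -0.536289  ]]))
roller [([0.544, 0.164, 0.111], 0.58)]
tray [([0.546, 0.165, 0.109], 0.81)]
hood_edge [([0.545, 0.166, 0.106], 0.86)]
pivot [([0.523, 0.09, 0.105], 0.7)]
ball_mid [([0.495, 0.108, 0.143], 0.52), ([0.497, 0.11, 0.144], 0.4)]
scoop [([0.479, 0.231, 0.066], 0.62)]
board [([0.388, -0.318, 0.018], 0.87), ([0.526, 0.09, 0.104], 0.26)]
board_mid [([0.388, -0.318, 0.014], 0.92)]
garlic [([0.528, 0.092, 0.103], 0.66)]
teaspoon []
side (array([-0.01472196,  0.77000006,  1.00307793]), array([[ 0.42374076, -0.61746728, -0.66281683]]))
roller [([0.545, 0.186, 0.12], 0.57), ([0.475, -0.193, 0.021], 0.3)]
tray [([0.542, 0.182, 0.121], 0.56), ([0.533, 0.088, 0.109], 0.18)]
hood_edge [([0.55, 0.183, 0.118], 0.6)]
pivot [([0.529, 0.09, 0.11], 0.65)]
ball_mid [([0.502, 0.11, 0.15], 0.63), ([0.473, -0.195, 0.017], 0.54)]
scoop [([0.483, 0.228, 0.072], 0.92)]
board [([0.472, -0.195, 0.016], 0.78)]
board_mid [([0.476, -0.194, 0.022], 0.71)]
garlic [([0.498, 0.114, 0.147], 0.42), ([0.678, -0.253, 0.005], 0.2)]
teaspoon [([0.677, -0.255, 0.006], 0.62)]
```

View pics/scene0.png

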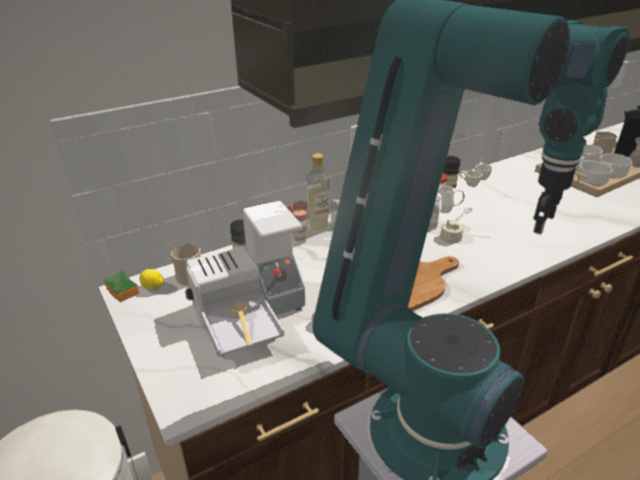

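View pics/side0.png

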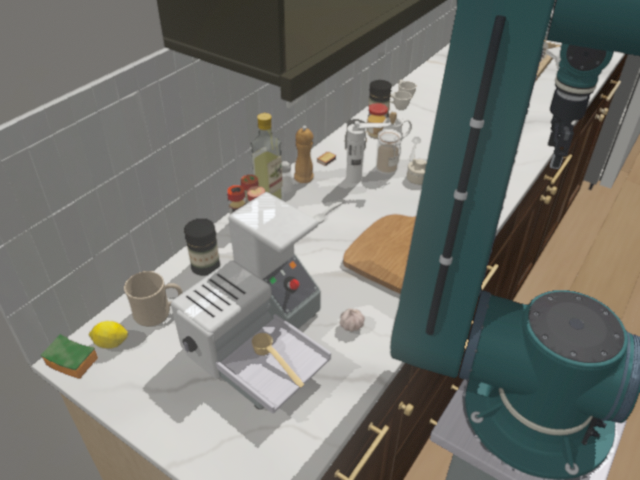

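The scene view shows the roller at about (245,270), with the scoop in its tray at (241,320). The side view shows the ball at (292,285), the garlic at (350,320), the board at (395,250) and the teaspoon near (340,207). I'll enlarge the roller to fit its pose.

```bash
python3 - <<'E'
import cv2,numpy as np
a=cv2.imread("pics/side0.png")[185:410,165:335]; b=cv2.imread("pics/scene0.png")[195:360,180:310]
A=cv2.resize(a,None,fx=2.65,fy=2.65,interpolation=cv2.INTER_CUBIC)
B=cv2.resize(b,None,fx=2.65,fy=2.65,interpolation=cv2.INTER_CUBIC)
o=np.zeros((A.shape[0],A.shape[1]+B.shape[1],3),np.uint8);o[:,:A.shape[1]]=A;o[:B.shape[0],A.shape[1]:]=B
print(A.shape,B.shape);cv2.imwrite("pics/crop1.png",o)
E
```

```text
(596, 450, 3) (437, 344, 3)
```

View pics/crop1.png

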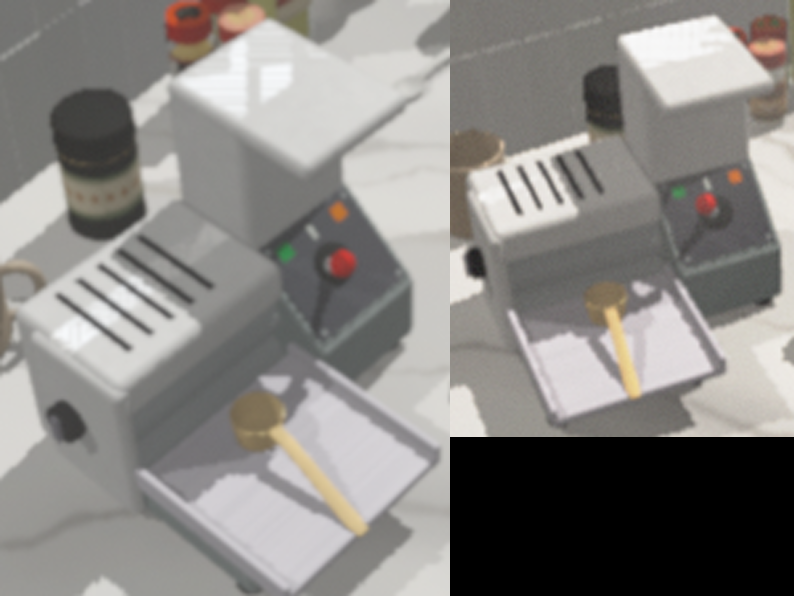

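```bash
cat > fit.py <<'E'
from h import *
from scipy.optimize import least_squares
t=np.deg2rad(40);n=np.array([-np.sin(t),0,np.cos(t)]);u=np.array([np.cos(t),0,np.sin(t)]);Y=np.array([0,1.,0])
piv=np.array([-0.0249,-0.085,0.0989]);pc=piv+.008*n
def model(xf,q):
    b=piv+.06*(np.cos(q)*n+np.sin(q)*Y); hx=piv[0]+.06*n[0]
    return dict(tfl=[xf,.135,.066],tfr=[xf,-.03,.066],trl=[-.036,.135,.066],trr=[-.036,-.03,.066],
     hl=[hx,-.03,.262],hr=[hx,-.14,.262],pbl=pc+.049*Y-.044*u,pbr=pc-.049*Y-.044*u,cfl=[-.036,.135,.15],cfr=[-.036,-.03,.15],ball=b)
S=dict(tfl=(283,590),tfr=(437,455),trl=(143,475),trr=(295,350),hl=(303,165),hr=(415,95),pbl=(323,350),pbr=(410,283),cfl=(120,385),cfr=(280,270),ball=(343,263))
C=dict(tfl=(107,418),tfr=(273,365),trl=(62,315),hl=(218,108),hr=(322,85),pbl=(240,258),pbr=(325,240),cfl=(47,240),cfr=(205,197),ball=(258,204))
def W(p,m): 
    c,s=np.cos(p[2]),np.sin(p[2]); return np.array(m)@np.array([[c,s,0],[-s,c,0],[0,0,1]])+[p[0],p[1],0]
if __name__=="__main__":
    D=[]
    for cam,d,o in(("side",S,(165,185)),("scene",C,(180,195))):
        D.append((imaging.camera(cam),list(d),np.array([np.array(v)/2.65+o for v in d.values()])))
    def res(p,full=0):
        m=model(p[3],p[4]);r=[P(c,W(p,[m[k] for k in ks]))-uv for c,ks,uv in D]
        return r if full else np.r_[np.vstack(r).ravel(),(p[4]-.375)*20]
    f=least_squares(res,[.55,.17,0,-.19,.37],loss="soft_l1")
    print(f.x)
    for (c,ks,uv),r in zip(D,res(f.x,1)): print({k:np.round(v,1).tolist() for k,v in zip(ks,r)})
    print(W(f.x,[model(f.x[3],f.x[4])["ball"],piv]))
    for cam in("side","scene"):
        for t_ in("scoop","ball_mid"):
            imaging.camera(cam); m=models.silhouettes(t_,cam)
            for q in m[:1]:
                v,uu=np.nonzero(q["mask"]);print(cam,t_,q["conf"],len(v),uu.mean(),v.mean(),uu.min(),uu.max(),v.min(),v.max())
E
python3 fit.py
```

```text
[ 0.56522426  0.16655292 -0.10710765 -0.18755864  0.33294601]
{'tfl': [0.6, 1.2], 'tfr': [1.9, -3.5], 'trl': [-3.3, -1.0], 'trr': [-0.5, -2.7], 'hl': [2.9, 3.2], 'hr': [-0.1, 0.9], 'pbl': [0.5, -1.1], 'pbr': [-0.8, -1.9], 'cfl': [0.4, 4.7], 'cfr': [3.4, -0.8], 'ball': [1.3, 1.0]}
{'tfl': [-3.4, -2.0], 'tfr': [0.5, -3.0], 'trl': [-3.5, -1.7], 'hl': [-2.0, 0.2], 'hr': [1.0, -1.6], 'pbl': [-3.3, 4.2], 'pbr': [-0.5, 0.9], 'cfl': [-2.2, -0.1], 'cfr': [2.1, -1.1], 'ball': [-1.0, 0.5]}
[[0.49723613 0.10809578 0.14233856]
 [0.5313802  0.0847019  0.0989    ]]
side scoop 0.79 621 271.36876006441224 352.0756843800322 253 302 333 385
side ball_mid 0.44 82 293.109756097561 283.6707317073171 288 298 279 288
scene scoop 0.64 381 240.97900262467192 317.3254593175853 230 251 301 345
scene ball_mid 0.57 32 276.0 272.34375 273 279 270 275
```

Call:
{"name": "step_arm", "arguments": {
  "series": [-1, 0, 0, 0, 0]
}}

```text
time: 1.7
tcp_pos: [0.1975, -0.4864, 0.4047]
tool_rot: [-3.142, -0.0, 0.386]
wrist_force: [-0.4, -0.0, -0.6]
finger_gap: 0.995
```

```bash
cat > plan.py <<'E'
from h import *
def rows(target,dyaw,n,grip=-1,s=None):
    """n rows to world TCP target, turning dyaw deg about tool z"""
    s=s or robot.get_state();p=np.array(s["tcp_pos"]);M=R.from_euler('xyz',s["tool_rot"])
    d=(np.array(target)-p)/n;out=[]
    for i in range(n):
        y=round(dyaw/n,1);v=np.round(M.inv().apply(p+d-p)*1000).astype(int)
        goal=np.array(s["tcp_pos"])+d*(i+1);v=np.round(M.inv().apply(goal-p)*1000).astype(int)
        p=p+M.apply(v/1000);out.append([grip,*v.tolist(),y]);M=M*R.from_euler('z',y,degrees=True)
    for i in range(0,n,5): print(sum(out[i:i+5],[]))
    print(p,M.as_euler('xyz'))
E
python3 -c "
from plan import *
print(np.round(imaging.camera('wrist')['tool_from_camera'],3))
rows([.33,.11,.52],-151.2,18)"
```

```text
[[-0.    -0.963 -0.27   0.068]
 [ 1.    -0.     0.     0.001]
 [-0.    -0.27   0.963  0.03 ]
 [ 0.     0.     0.     1.   ]]
[-1, 19, -28, -6, -8.4, -1, 23, -25, -7, -8.4, -1, 27, -21, -6, -8.4, -1, 29, -17, -7, -8.4, -1, 32, -12, -6, -8.4]
[-1, 33, -8, -6, -8.4, -1, 34, -3, -7, -8.4, -1, 34, 2, -6, -8.4, -1, 33, 7, -7, -8.4, -1, 32, 11, -6, -8.4]
[-1, 30, 17, -6, -8.4, -1, 27, 20, -7, -8.4, -1, 24, 24, -6, -8.4, -1, 20, 27, -7, -8.4, -1, 15, 30, -6, -8.4]
[-1, 12, 32, -6, -8.4, -1, 6, 34, -7, -8.4, -1, 2, 34, -6, -8.4]
[0.32965487 0.11055052 0.51969262] [ 3.14156685e+00 -6.34839827e-06  3.02475470e+00]
```

Call:
{"name": "step_arm", "arguments": {
  "series": [-1, 19, -28, -6, -8.4, -1, 23, -25, -7, -8.4, -1, 27, -21, -6, -8.4, -1, 29, -17, -7, -8.4, -1, 32, -12, -6, -8.4]
}}

```text
time: 2.25
tcp_pos: [0.2349, -0.3194, 0.437]
tool_rot: [3.141, 0.0, 1.124]
wrist_force: [0.4, 0.2, 0.5]
finger_gap: 0.998
```

Call:
{"name": "step_arm", "arguments": {
  "series": [-1, 33, -8, -6, -8.4, -1, 34, -3, -7, -8.4, -1, 34, 2, -6, -8.4, -1, 33, 7, -7, -8.4, -1, 32, 11, -6, -8.4]
}}

```text
time: 2.75
tcp_pos: [0.2707, -0.1536, 0.4691]
tool_rot: [3.141, 0.001, 1.857]
wrist_force: [0.1, 0.8, -0.7]
finger_gap: 1.0
```

Call:
{"name": "step_arm", "arguments": {
  "series": [-1, 30, 17, -6, -8.4, -1, 27, 20, -7, -8.4, -1, 24, 24, -6, -8.4, -1, 20, 27, -7, -8.4, -1, 15, 30, -6, -8.4]
}}

```text
time: 3.25
tcp_pos: [0.3077, 0.0116, 0.5012]
tool_rot: [3.141, 0.001, 2.591]
wrist_force: [0.7, -1.4, -0.6]
finger_gap: 1.003
```

Call:
{"name": "step_arm", "arguments": {
  "series": [-1, 12, 32, -6, -8.4, -1, 6, 34, -7, -8.4, -1, 2, 34, -6, -8.4]
}}

```text
time: 3.55
tcp_pos: [0.3295, 0.1121, 0.5202]
tool_rot: [3.141, 0.001, 3.031]
wrist_force: [0.7, -1.3, -0.3]
finger_gap: 0.999
```

```bash
python3 -c "
from h import *
s=robot.get_state();print({k:np.round(s[k],3) for k in ('time','joints','tcp_pos','tool_rot','wrist_force')})"
```

```text
{'time': np.float64(3.55), 'joints': array([ 0.093, -0.058, -0.11 ,  1.518, -0.   ,  0.203]), 'tcp_pos': array([0.33 , 0.112, 0.52 ]), 'tool_rot': array([3.141e+00, 1.000e-03, 3.031e+00]), 'wrist_force': array([ 0.749, -1.34 , -0.257])}
```

Call:
{"name": "step_arm", "arguments": {
  "series": [-1, 0, 0, -45, 0, -1, 0, 0, -45, 0, -1, 0, 0, -45, 0, -1, 0, 0, -45, 0]
}}

```text
time: 3.95
tcp_pos: [0.3289, 0.1106, 0.6997]
tool_rot: [3.141, 0.001, 3.025]
wrist_force: [1.8, -0.3, 1.1]
finger_gap: 0.998
```

Call:
{"name": "step_arm", "arguments": {
  "series": [-1, 0, 0, -45, 0, -1, 0, 0, -45, 0, -1, 0, 0, -45, 0]
}}

```text
time: 4.25
tcp_pos: [0.3103, 0.1075, 0.7445]
tool_rot: [3.125, 0.074, 3.024]
wrist_force: [0.9, -0.2, 0.0]
finger_gap: 0.997
```

```bash
python3 -c "
from h import *
s=robot.get_state();print({k:np.round(s[k],3) for k in ('time','joints','tcp_pos','tool_rot','wrist_force')})"
```

```text
{'time': np.float64(4.25), 'joints': array([8.300e-02, 4.500e-02, 6.600e-01, 2.109e+00, 1.000e-03, 2.000e-01]), 'tcp_pos': array([0.31 , 0.107, 0.744]), 'tool_rot': array([3.125, 0.074, 3.024]), 'wrist_force': array([ 0.88 , -0.204,  0.009])}
```

Call:
{"name": "step_arm", "arguments": {
  "series": [-1, 0, 0, -50, 0, -1, 0, 0, -50, 0, -1, 0, 0, -50, 0, -1, 0, 0, -50, 0, -1, 0, 0, -50, 0]
}}

```text
time: 4.75
tcp_pos: [0.2494, 0.1031, 0.7943]
tool_rot: [3.091, 0.244, 3.018]
wrist_force: [-0.1, 0.1, -0.9]
finger_gap: 1.0
```

```bash
python3 -c "
from h import *
s=robot.get_state();print({k:np.round(s[k],3) for k in ('time','joints','tcp_pos','tool_rot','wrist_force')});print(R.from_euler('xyz',s['tool_rot']).as_matrix()[:,2])"
```

```text
{'time': np.float64(4.75), 'joints': array([ 0.087, -0.051,  0.736,  2.109, -0.   ,  0.204]), 'tcp_pos': array([0.249, 0.103, 0.794]), 'tool_rot': array([3.091, 0.244, 3.018]), 'wrist_force': array([-0.062,  0.135, -0.915])}
[ 0.24524915  0.02094407 -0.96923382]
```

Call:
{"name": "step_arm", "arguments": {
  "series": [-1, -20, 0, -46, 0, -1, -20, 0, -46, 0, -1, -20, 0, -46, 0, -1, -22, 0, -45, 0, -1, -22, 0, -45, 0]
}}

```text
time: 5.25
tcp_pos: [0.258, 0.0885, 0.8436]
tool_rot: [3.06, 0.415, 3.006]
wrist_force: [-0.5, 0.5, -0.2]
finger_gap: 0.999
```

```bash
python3 -c "
from h import *
s=robot.get_state();print({k:np.round(s[k],3) for k in ('time','joints','tcp_pos','tool_rot','wrist_force')});print(R.from_euler('xyz',s['tool_rot']).as_matrix()[:,2])"
```

```text
{'time': np.float64(5.25), 'joints': array([ 0.02 , -0.023,  0.937,  2.109,  0.019,  0.142]), 'tcp_pos': array([0.258, 0.088, 0.844]), 'tool_rot': array([3.06 , 0.415, 3.006]), 'wrist_force': array([-0.5  ,  0.522, -0.233])}
[ 0.40915661  0.02685071 -0.91206902]
```

Call:
{"name": "step_arm", "arguments": {
  "series": [-1, -22, 2, -45, 0, -1, -23, 2, -44, 0, -1, -24, 2, -44, 0, -1, -25, 2, -43, 0, -1, -26, 2, -43, 0]
}}

```text
time: 5.75
tcp_pos: [0.2403, 0.0833, 0.8903]
tool_rot: [3.028, 0.591, 2.987]
wrist_force: [-0.2, 0.5, -0.6]
finger_gap: 1.003
```

Call:
{"name": "step_arm", "arguments": {
  "series": [-1, -28, 2, -41, 0, -1, -28, 2, -41, 0, -1, -28, 2, -41, 0]
}}

```text
time: 6.05
tcp_pos: [0.2245, 0.0801, 0.9158]
tool_rot: [3.007, 0.695, 2.97]
wrist_force: [0.4, -0.3, -0.0]
finger_gap: 0.999
```

```bash
python3 -c "
from h import *
s=robot.get_state();print({k:np.round(s[k],3) for k in ('time','joints','tcp_pos','tool_rot','wrist_force')});print(R.from_euler('xyz',s['tool_rot']).as_matrix())"
```

```text
{'time': np.float64(6.05), 'joints': array([-0.025, -0.019,  1.224,  2.109,  0.041,  0.112]), 'tcp_pos': array([0.224, 0.08 , 0.916]), 'tool_rot': array([3.007, 0.695, 2.97 ]), 'wrist_force': array([ 0.437, -0.269, -0.016])}
[[-0.75687562  0.08420693  0.64811148]
 [ 0.13098152  0.99108956  0.02419355]
 [-0.64029925  0.10320213 -0.76116108]]
```

```bash
python3 -c "
from plan import *
rows([.319,.101,.351],0,15)"
```

```text
[-1, 20, -2, 33, 0.0, -1, 19, -2, 33, 0.0, -1, 20, -2, 32, 0.0, -1, 19, -2, 33, 0.0, -1, 20, -2, 33, 0.0]
[-1, 19, -2, 33, 0.0, -1, 20, -2, 32, 0.0, -1, 19, -2, 33, 0.0, -1, 20, -2, 33, 0.0, -1, 19, -2, 33, 0.0]
[-1, 20, -2, 33, 0.0, -1, 19, -2, 32, 0.0, -1, 20, -2, 33, 0.0, -1, 19, -2, 33, 0.0, -1, 20, -2, 33, 0.0]
[0.31906657 0.1006292  0.35062575] [3.0068293  0.69488779 2.97023429]
```

Call:
{"name": "step_arm", "arguments": {
  "series": [-1, 20, -2, 33, 0.0, -1, 19, -2, 33, 0.0, -1, 20, -2, 32, 0.0, -1, 19, -2, 33, 0.0, -1, 20, -2, 33, 0.0]
}}

```text
time: 6.55
tcp_pos: [0.2493, 0.0852, 0.7825]
tool_rot: [3.007, 0.695, 2.97]
wrist_force: [-0.4, 0.2, 0.5]
finger_gap: 1.001
```

Call:
{"name": "step_arm", "arguments": {
  "series": [-1, 19, -2, 33, 0.0, -1, 20, -2, 32, 0.0, -1, 19, -2, 33, 0.0, -1, 20, -2, 33, 0.0, -1, 19, -2, 33, 0.0]
}}

```text
time: 7.05
tcp_pos: [0.281, 0.092, 0.5942]
tool_rot: [3.007, 0.694, 2.97]
wrist_force: [0.5, 0.6, 0.5]
finger_gap: 0.996
```

Call:
{"name": "step_arm", "arguments": {
  "series": [-1, 20, -2, 33, 0.0, -1, 19, -2, 32, 0.0, -1, 20, -2, 33, 0.0, -1, 19, -2, 33, 0.0, -1, 20, -2, 33, 0.0]
}}

```text
time: 7.55
tcp_pos: [0.3121, 0.0988, 0.406]
tool_rot: [3.007, 0.694, 2.97]
wrist_force: [1.9, -0.2, 0.3]
finger_gap: 0.996
```

```bash
cat > look.py <<'E'
from h import *
import sys
s=robot.get_state();c=wristext(imaging.camera("wrist"),s);save(c,sys.argv[1])
print({k:np.round(s[k],4).tolist() for k in ('time','joints','tcp_pos','tool_rot')})
for t in sys.argv[2:]:
    print(t,[(np.round(q["point"],4).tolist(),round(q["conf"],2)) for q in models.spot_in(t,"wrist")[:2]])
    for q in models.silhouettes(t,"wrist")[:1]:
        v,u=np.nonzero(q["mask"]);print("  mask",len(v),u.mean(),v.mean(),u.min(),u.max(),v.min(),v.max())
E
python3 look.py w1 ball_mid scoop hood_edge tray
```

```text
{'time': 7.55, 'joints': [0.0614, -0.3557, -0.7833, 0.4385, -0.0154, 0.1782], 'tcp_pos': [0.3121, 0.0988, 0.406], 'tool_rot': [3.0068, 0.694, 2.9703]}
ball_mid [([0.4962, 0.1037, 0.1484], 0.97)]
  mask 475 320.87368421052633 192.40842105263158 304 334 182 204
scoop [([0.4807, 0.2245, 0.0695], 0.87)]
  mask 3179 446.22082415854044 86.14312676942434 411 482 0 142
hood_edge [([0.528, 0.1545, 0.1022], 0.92)]
  mask 77724 376.8954377026401 179.383433688436 225 571 0 386
tray [([0.5281, 0.155, 0.1034], 0.64)]
  mask 78397 377.0671836932536 179.49202137836906 225 572 0 386
```

View pics/w1.png

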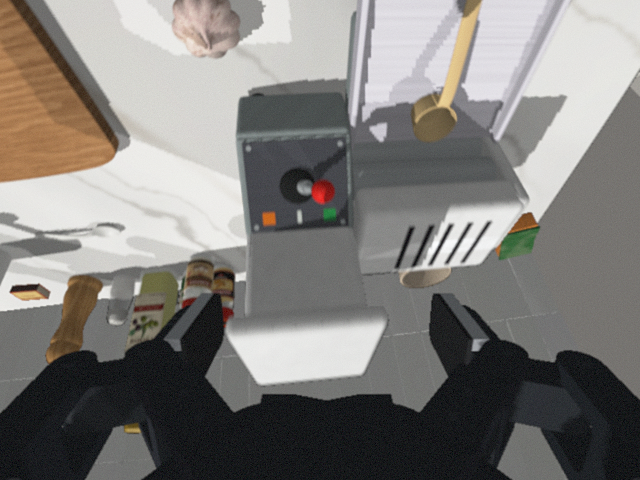

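The wrist view is clear. The red ball is at (323,191), the black lever boot at the panel centre is at (297,186), and the off mark is at (299,215). The scoop is at about (450,70). I'll refit using this view.

```bash
cat > fit2.py <<'E'
from fit import *
import cv2
im=cv2.imread("pics/w1.png").astype(int);b,g,r=im[...,0],im[...,1],im[...,2]
m=(r>110)&(g<70)&(b<70);m[:150]=0;m[230:]=0;m[:,:290]=0;m[:,350:]=0
v,u=np.nonzero(m);cir=cv2.minEnclosingCircle(np.c_[u,v].astype(np.float32));print("red",len(v),u.mean(),v.mean(),cir)
D=[]
for cam,d,o in(("side",S,(165,185)),("scene",C,(180,195))):
    D.append((imaging.camera(cam),list(d),np.array([np.array(v)/2.65+o for v in d.values()]),.4))
s=dict(tcp_pos=[.3121,.0988,.406],tool_rot=[3.0068,.694,2.9703])
D.append((wristext(imaging.camera("wrist"),s),["pc","ball","pbl","pbr","hll","hrl"],np.array([(297,186),cir[0],(348,136),(243,140),(387,308),(228,322)]),1))
def res(p,full=0):
    mm=model(p[3],p[4]);mm["pc"]=pc;mm["hll"]=np.array(mm["hl"])-[0,0,.017];mm["hrl"]=np.array(mm["hr"])-[0,0,.017]
    rr=[w*(P(c,W(p,[mm[k] for k in ks]))-uv) for c,ks,uv,w in D]
    return rr if full else np.r_[np.vstack(rr).ravel(),(p[4]-.375)*20]
f=least_squares(res,[.565,.167,-.1,-.19,.37],loss="soft_l1");print(f.x)
for (c,ks,uv,w),rr in zip(D,res(f.x,1)): print({k:np.round(v/w,1).tolist() for k,v in zip(ks,rr)})
print("ball,piv",W(f.x,[model(f.x[3],f.x[4])["ball"],piv]), "ball ray z=.142",atz(D[2][0],cir[0],.142))
E
python3 fit2.py
```

```text
red 378 321.95767195767195 192.61904761904762 ((321.93902587890625, 192.35365295410156), 11.646607398986816)
[ 0.57032649  0.16409115 -0.11122114 -0.19424696  0.3227023 ]
{'tfl': [1.4, 1.0], 'tfr': [2.8, -3.4], 'trl': [-4.6, -3.2], 'trr': [-1.7, -4.4], 'hl': [1.4, 1.5], 'hr': [-1.4, -0.5], 'pbl': [-0.8, -2.8], 'pbr': [-1.9, -3.4], 'cfl': [-1.0, 2.5], 'cfr': [2.1, -2.6], 'ball': [0.2, -0.9]}
{'tfl': [-2.8, -1.9], 'tfr': [1.2, -2.7], 'trl': [-3.4, -3.3], 'hl': [-2.1, -1.0], 'hr': [0.9, -2.6], 'pbl': [-3.4, 2.9], 'pbr': [-0.7, -0.2], 'cfl': [-2.1, -1.6], 'cfr': [2.1, -2.3], 'ball': [-0.9, -0.8]}
{'pc': [1.4, -0.1], 'ball': [0.2, -0.6], 'pbl': [-1.2, 0.8], 'pbr': [-0.3, 2.0], 'hll': [2.2, -9.0], 'hrl': [-2.5, -9.1]}
ball,piv [[0.50190747 0.10535    0.14249016]
 [0.53614603 0.08238004 0.0989    ]] ball ray z=.142 [[0.50324069 0.10511845 0.142     ]]
```

```bash
python3 -c "
from plan import *
rows([.359,.100,.310],0,4,grip=0.06)"
```

```text
[0.06, 7, -1, 26, 0.0, 0.06, 7, -1, 26, 0.0, 0.06, 7, -2, 26, 0.0, 0.06, 6, -1, 26, 0.0]
[0.35908548 0.09982045 0.31042322] [3.00715048 0.69319042 2.97038229]
```

Call:
{"name": "step_arm", "arguments": {
  "series": [0.06, 7, -1, 26, 0.0, 0.06, 7, -1, 26, 0.0, 0.06, 7, -2, 26, 0.0, 0.06, 6, -1, 26, 0.0, 0.06, 0, 0, 0, 0]
}}

```text
time: 8.65
tcp_pos: [0.359, 0.0997, 0.3075]
tool_rot: [3.009, 0.688, 2.971]
wrist_force: [-1.6, -0.5, 0.6]
finger_gap: 0.468
```

```bash
python3 look.py w2 ball_mid
cat > red.py <<'E'
from h import *
import sys
def ballray(name,s,c):
    c=wristext(c,s)
    im=c["image"].astype(int);r,g,b=im[...,0],im[...,1],im[...,2]
    m=((r>110)&(g<70)&(b<70)).astype(np.uint8)
    n,l,st,ce=cv2.connectedComponentsWithStats(m);k=1+np.argmax(st[1:,4]) 
    v,u=np.nonzero(l==k);cc,rad=cv2.minEnclosingCircle(np.c_[u,v].astype(np.float32))
    return cc,rad,c
if __name__=="__main__":
    s=robot.get_state();c=imaging.camera("wrist")
    cc,rad,c=ballray("",s,c);p=atz(c,cc,.142)[0]
    M=R.from_euler('xyz',s["tool_rot"])
    print(cc,rad,p,"in tool mm",M.inv().apply(p-s["tcp_pos"])*1000,s["time"],s["finger_gap"], "range est",c["fx"]*.01/rad)
E
python3 red.py
```

```text
{'time': 8.65, 'joints': [0.0548, -0.1518, -0.967, 0.0574, -0.0114, 0.1734], 'tcp_pos': [0.359, 0.0997, 0.3075], 'tool_rot': [3.0088, 0.6877, 2.9712]}
ball_mid [([0.4998, 0.1038, 0.145], 0.57), ([0.5167, 0.1783, 0.076], 0.22)]
  mask 1165 327.8420600858369 267.32789699570816 302 349 249 287
(329.6363525390625, 264.0) 17.110591888427734 [0.50512119 0.1056527  0.142     ] in tool mm [ -2.46249244   0.69752096 223.29495374] 8.8 0.4676089497895541 range est 0.20426670813608505
```

View pics/w2.png

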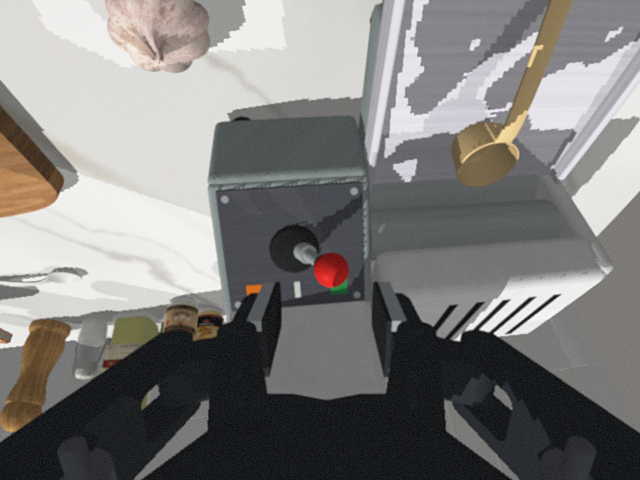

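Call:
{"name": "step_arm", "arguments": {
  "series": [0.06, -1, 0, 18, 0, 0.06, -1, 1, 17, 0, 0.06, 0, 0, 15, 0, 0.06, 0, 0, 12, 0, 0.06, 0, 0, 0, 0]
}}

```text
time: 9.35
tcp_pos: [0.401, 0.1021, 0.2641]
tool_rot: [3.007, 0.693, 2.971]
wrist_force: [-0.1, 0.4, 0.3]
finger_gap: 0.469
```

```bash
python3 red.py; python3 -c "
from h import *
c=imaging.camera('wrist');cv2.imwrite('pics/w3.png',c['image'][150:480,120:520,::-1])
s=robot.get_state();print(s['joints'],s['tool_rot'],s['tcp_pos'])"
```

```text
(328.5, 314.0) 24.026126861572266 [0.50765626 0.10534348 0.142     ] in tool mm [ -2.48481421  -0.35860398 162.1004582 ] 9.35 0.4688586404563501 range est 0.1454718148891191
[ 0.0550112   0.00298515 -1.00124986 -0.13705649 -0.0112817   0.17326258] [3.00723355 0.69290717 2.97063079] [0.40038838 0.10210454 0.26461489]
```

View pics/w3.png

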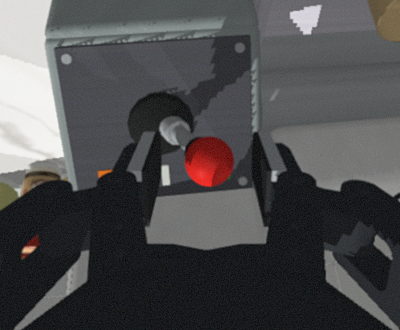

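Call:
{"name": "step_arm", "arguments": {
  "series": [1, 0, 0, 0, 0, 1, 0, 0, 0, 0, 1, 0, 0, 0, 0, 1, 0, 0, 0, 0]
}}

```text
time: 9.85
tcp_pos: [0.4003, 0.1022, 0.2646]
tool_rot: [3.007, 0.694, 2.971]
wrist_force: [-8.2, -0.4, 10.8]
finger_gap: 0.194
```

```bash
cat > st.py <<'E'
from h import *
s=robot.get_state();M=R.from_euler('xyz',s["tool_rot"])
print(s["time"],"F tool",np.round(M.inv().apply(s["wrist_force"]),2),"T",np.round(M.inv().apply(s["wrist_torque"]),2),"tcp",np.round(s["tcp_pos"],4),"rot",np.round(s["tool_rot"],3),"gap mm",s["finger_gap"]*85)
E
python3 st.py
```

```text
9.85 F tool [ -0.71   0.04 -13.57] T [0.17 0.5  0.02] tcp [0.4003 0.1022 0.2646] rot [3.007 0.694 2.971] gap mm 16.531617483717614
```

Call:
{"name": "step_arm", "arguments": {
  "series": [1, 0, 1, -2, 0, 1, 0, 1, -2, 0, 1, 0, 0.7, -2, 0, 1, 0, 0, 0, 0]
}}

```text
time: 10.25
tcp_pos: [0.3968, 0.1044, 0.2691]
tool_rot: [3.008, 0.693, 2.97]
wrist_force: [5.2, -5.0, -4.0]
finger_gap: 0.192
```

```bash
python3 st.py; python3 red.py
```

```text
10.25 F tool [-2.09 -4.94  6.29] T [ 1.11  0.26 -0.04] tcp [0.3968 0.1044 0.2691] rot [3.008 0.693 2.97 ] gap mm 16.331028875536663
(325.7083435058594, 314.0) 21.434144973754883 [0.5156504  0.10576238 0.142     ] in tool mm [ -8.69165201  -1.54425519 173.78773713] 10.25 0.19212975147690192 range est 0.16306338711382004
```

Call:
{"name": "step_arm", "arguments": {
  "series": [1, -0.2, -3.4, -1.5, 0, 1, -0.2, -3.4, -1.3, 0, 1, -0.2, -3.4, -1.1, 0, 1, 0, -3.3, -0.8, 0, 1, 0, 0, 0, 0]
}}

```text
time: 10.8
tcp_pos: [0.3931, 0.091, 0.2717]
tool_rot: [3.007, 0.693, 2.97]
wrist_force: [-1.8, 0.5, 2.5]
finger_gap: 0.193
```

```bash
python3 st.py; python3 red.py;python3 -c "
from h import *
c=imaging.camera('wrist');cv2.imwrite('pics/w4.png',c['image'][150:480,120:520,::-1])"
```

```text
10.8 F tool [-0.17  0.59 -3.  ] T [-0.11  0.28 -0.07] tcp [0.3931 0.091  0.2717] rot [3.007 0.693 2.97 ] gap mm 16.380110055587792
(326.1710205078125, 312.30584716796875) 21.32204246520996 [0.51646561 0.09269768 0.142     ] in tool mm [-10.39873873  -1.33270154 178.66707214] 10.8 0.19270717712456226 range est 0.1639207071748375
```

View pics/w4.png

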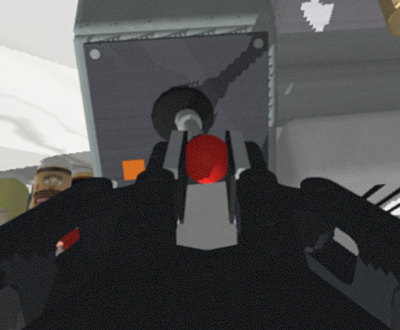

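```bash
cat > q.py <<'E'
from h import *
from red import ballray
import sys
def q(boot,cc,c,rad):
    Y=np.array([.109,.994,0]);a=atz(c,[boot],.105)[0];b=atz(c,[cc],.0989+rad*.766*.98)[0]
    print(a,b,"lateral mm",(b-a)@Y*1000,"q",np.arcsin((b-a)@Y/rad))
if __name__=="__main__":
    s=robot.get_state();cc,r,c=ballray("",s,imaging.camera("wrist"));print(cc)
    q((303,260),(327,311),c,.0648)
    s3=dict(tcp_pos=[0.4004,0.1021,0.2646],tool_rot=[3.0072,.6929,2.9706]);c=wristext(c,s3);q((280,270),(329,311),c,.06)
    s2=dict(tcp_pos=[0.359,0.0997,0.3075],tool_rot=[3.0088,.6877,2.9712]);c=wristext(c,s2);q((295,249),(331,269),c,.06)
E
python3 q.py
```

```text
(326.9781188964844, 313.1268310546875)
[0.52774878 0.0826049  0.105     ] [0.50137043 0.09377356 0.14754406] lateral mm 8.226409703742515 q 0.1272942643808724
[0.53041385 0.08140016 0.105     ] [0.5005551  0.10593155 0.1439408 ] lateral mm 21.129603209713913 q 0.35987800240824486
[0.53397764 0.08186374 0.105     ] [0.50015687 0.10585794 0.1439408 ] lateral mm 20.16376582362389 q 0.3427333947039323
```

Call:
{"name": "step_arm", "arguments": {
  "series": [0.55, 0, 0, 0, 0, 0.55, 0, 0, 0, 0, 0.55, 0, 0, 2, 0, 0.55, 0, 0, 0, 0]
}}

```text
time: 11.35
tcp_pos: [0.3944, 0.0911, 0.2695]
tool_rot: [3.008, 0.692, 2.971]
wrist_force: [-2.8, -2.5, 4.6]
finger_gap: 0.225
```

```bash
python3 st.py; python3 red.py;python3 -c "
from h import *
c=imaging.camera('wrist');cv2.imwrite('pics/w5.png',c['image'][150:480,120:520,::-1])"
```

```text
11.35 F tool [-1.12 -2.27 -5.34] T [ 0.36  0.28 -0.06] tcp [0.3944 0.0911 0.2695] rot [3.008 0.692 2.971] gap mm 19.08267800519082
(325.8448181152344, 316.2241516113281) 22.199922561645508 [0.51651545 0.09232594 0.142     ] in tool mm [-11.12370465  -1.484635   176.2058389 ] 11.35 0.22450209417871553 range est 0.15743857977899478
```

View pics/w5.png

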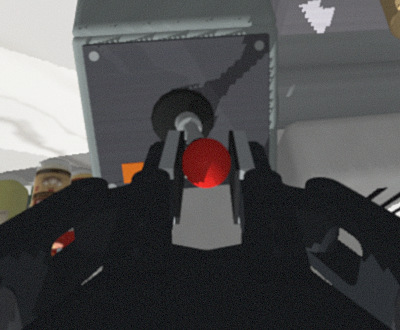

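Call:
{"name": "step_arm", "arguments": {
  "series": [0.47, 0, 0, 0, 0, 0.47, 0, 0, 0, 0, 0.47, 0, 0, 0, 0]
}}

```text
time: 11.75
tcp_pos: [0.3943, 0.0911, 0.2695]
tool_rot: [3.007, 0.692, 2.971]
wrist_force: [-0.5, 0.5, 0.8]
finger_gap: 0.267
```

```bash
python3 st.py; python3 red.py; sleep 0; python3 q.py | head -2;python3 st.py
```

```text
11.75 F tool [-0.08  0.51 -0.86] T [ 0.1   0.62 -0.02] tcp [0.3943 0.0911 0.2695] rot [3.007 0.692 2.971] gap mm 22.66238032309573
(329.6639404296875, 316.3360595703125) 21.734638214111328 [0.51694315 0.09422824 0.142     ] in tool mm [-11.36069048   0.29183491 176.53707917] 11.75 0.26661623909524385 range est 0.16080894675485807
(329.8111267089844, 316.4912414550781)
[0.52491384 0.08306985 0.105     ] [0.49695407 0.09406314 0.14754406] lateral mm 7.879717885441135 q 0.1219022750528351
11.85 F tool [0.58 0.65 0.61] T [-0.09  0.65 -0.01] tcp [0.3944 0.0911 0.2695] rot [3.007 0.692 2.971] gap mm 22.400598244204257
```

Call:
{"name": "step_arm", "arguments": {
  "series": [0.47, 0, -0.6, -0.1, 0, 0.47, 0, -0.6, -0.1, 0, 0.47, 0, -0.6, -0.1, 0, 0.47, 0, -0.6, -0.1, 0, 0.47, 0, 0, 0, 0]
}}

```text
time: 12.35
tcp_pos: [0.394, 0.0885, 0.2697]
tool_rot: [3.008, 0.692, 2.97]
wrist_force: [0.0, -0.1, -0.8]
finger_gap: 0.264
```

```bash
python3 st.py; python3 red.py
```

```text
12.35 F tool [ 0.49 -0.14  0.61] T [0.1  0.56 0.  ] tcp [0.394  0.0885 0.2697] rot [3.008 0.692 2.97 ] gap mm 22.45814676829769
(328.5857238769531, 316.7514343261719) 22.017868041992188 [0.51776514 0.09087376 0.142     ] in tool mm [-12.07049482  -0.20259674 177.4519093 ] 12.35 0.26421349139173755 range est 0.15874035908668713
```

Call:
{"name": "step_arm", "arguments": {
  "series": [0.47, 0, -0.5, -0.1, 0, 0.47, 0, -0.5, -0.1, 0, 0.47, 0, -0.5, -0.1, 0, 0.47, 0, -0.5, 0, 0, 0.47, 0, 0, 0, 0]
}}

```text
time: 12.9
tcp_pos: [0.3936, 0.0867, 0.2697]
tool_rot: [3.007, 0.692, 2.971]
wrist_force: [0.2, 2.6, 0.8]
finger_gap: 0.263
```

```bash
python3 st.py; python3 red.py
```

```text
12.9 F tool [-0.35  2.68 -0.43] T [-0.27  0.54  0.02] tcp [0.3936 0.0867 0.2697] rot [3.007 0.692 2.971] gap mm 22.32831864527367
(330.27777099609375, 316.72222900390625) 21.790475845336914 [0.51774251 0.09006393 0.142     ] in tool mm [-12.19895568   0.59361073 177.71638191] 12.9 0.262686101709102 range est 0.1603968772465828
```

Call:
{"name": "step_arm", "arguments": {
  "series": [0.47, 0, -0.5, -0.1, 0, 0.47, 0, -0.5, -0.1, 0, 0.47, 0, -0.5, -0.1, 0, 0.47, 0, 0, 0, 0]
}}

```text
time: 13.35
tcp_pos: [0.3933, 0.0851, 0.2698]
tool_rot: [3.008, 0.692, 2.971]
wrist_force: [0.2, 1.0, 0.7]
finger_gap: 0.268
```

```bash
python3 st.py; python3 red.py
```

```text
13.35 F tool [-0.46  1.05 -0.34] T [-0.02  0.55 -0.02] tcp [0.3933 0.0851 0.2698] rot [3.008 0.692 2.971] gap mm 22.806135228797146
(330.0, 316.5) 22.29920196533203 [0.5172936  0.08826953 0.142     ] in tool mm [-12.06965838   0.46244352 177.69256023] 13.35 0.2683074732799664 range est 0.1567376395237331
```

Call:
{"name": "step_arm", "arguments": {
  "series": [0.47, 0, -0.5, -0.1, 0, 0.47, 0, -0.5, 0, 0, 0.47, 0, -0.5, -0.1, 0, 0.47, 0, 0, 0, 0]
}}

```text
time: 13.8
tcp_pos: [0.393, 0.0836, 0.2698]
tool_rot: [3.008, 0.692, 2.971]
wrist_force: [-1.1, 0.4, -0.4]
finger_gap: 0.267
```

```bash
python3 st.py; python3 red.py
```

```text
13.8 F tool [ 1.19  0.28 -0.4 ] T [ 0.11  0.57 -0.  ] tcp [0.393  0.0836 0.2698] rot [3.008 0.692 2.971] gap mm 22.686192617794106
(323.0, 313.4583435058594) 21.038787841796875 [0.51196785 0.08392045 0.142     ] in tool mm [ -8.70740984  -2.782108   174.33436603] 13.8 0.2668963837387542 range est 0.16612764507114408
```

Call:
{"name": "step_arm", "arguments": {
  "series": [0.47, 0, -0.5, 0, 0, 0.47, 0, -0.5, 0, 0, 0.47, 0, 0, 0, 0]
}}

```text
time: 14.15
tcp_pos: [0.393, 0.0827, 0.2697]
tool_rot: [3.007, 0.692, 2.971]
wrist_force: [-0.2, 1.0, -1.0]
finger_gap: 0.266
```

```bash
python3 st.py; python3 red.py
```

```text
14.15 F tool [0.95 0.85 0.64] T [0.06 0.53 0.02] tcp [0.393  0.0827 0.2697] rot [3.007 0.692 2.971] gap mm 22.619486915243048
(325.0281982421875, 313.4227600097656) 20.962940216064453 [0.51204427 0.08389788 0.142     ] in tool mm [ -8.71332056  -1.85539567 174.37980161] 14.15 0.2661116107675653 range est 0.16672872427650806
```

Call:
{"name": "step_arm", "arguments": {
  "series": [0.47, 0, -0.5, 0, 0, 0.47, 0, -0.5, 0, 0, 0.47, 0, 0, 0, 0]
}}

```text
time: 14.5
tcp_pos: [0.3929, 0.0817, 0.2696]
tool_rot: [3.007, 0.692, 2.971]
wrist_force: [-0.0, 0.5, 0.4]
finger_gap: 0.265
```

```bash
python3 st.py; python3 red.py;python3 -c "
from h import *
c=imaging.camera('wrist');cv2.imwrite('pics/w6.png',c['image'][150:480,120:520,::-1])"
```

```text
14.5 F tool [-0.17  0.54 -0.32] T [0.05 0.49 0.02] tcp [0.3929 0.0817 0.2696] rot [3.007 0.692 2.971] gap mm 22.519852239730575
(327.19537353515625, 312.9852294921875) 21.400602340698242 [0.51151414 0.08394135 0.142     ] in tool mm [ -8.30590201  -0.8661517  174.02854646] 14.5 0.26493943811447734 range est 0.16331896755365327
```

View pics/w6.png

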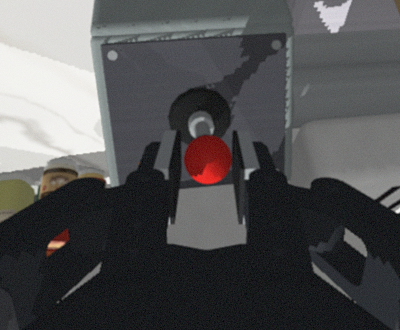

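Call:
{"name": "step_arm", "arguments": {
  "series": [0.47, 0, -0.5, 0, 0, 0.47, 0, -0.5, 0, 0, 0.47, 0, -0.5, 0, 0, 0.47, 0, 0, 0, 0]
}}

```text
time: 15.0
tcp_pos: [0.3928, 0.0802, 0.2694]
tool_rot: [3.007, 0.692, 2.971]
wrist_force: [-1.3, -0.0, -0.3]
finger_gap: 0.264
```

```bash
python3 st.py; python3 red.py
```

```text
15.0 F tool [ 1.17 -0.15 -0.65] T [0.06 0.56 0.01] tcp [0.3928 0.0802 0.2694] rot [3.007 0.692 2.971] gap mm 22.426366306624306
(329.14337158203125, 313.0177001953125) 21.50440788269043 [0.51145749 0.08334625 0.142     ] in tool mm [-8.30011032e+00  2.13936829e-02  1.73986113e+02] 15.0 0.26383960360734476 range est 0.16253059830224237
```

Call:
{"name": "step_arm", "arguments": {
  "series": [0.47, 0, -0.4, 0, 0, 0.47, 0, -0.4, 0, 0, 0.47, 0, 0, 0, 0]
}}

```text
time: 15.35
tcp_pos: [0.3927, 0.0794, 0.2694]
tool_rot: [3.007, 0.692, 2.971]
wrist_force: [0.0, 0.3, 0.2]
finger_gap: 0.264
```

```bash
python3 st.py; python3 red.py
```

```text
15.35 F tool [-0.07  0.33 -0.12] T [0.02 0.54 0.  ] tcp [0.3927 0.0794 0.2694] rot [3.007 0.692 2.971] gap mm 22.435313287943817
(329.2520446777344, 313.9217834472656) 21.28521728515625 [0.51225198 0.08253109 0.142     ] in tool mm [-9.02289777e+00  7.69268880e-02  1.74485145e+02] 15.35 0.26394486221110375 range est 0.16420430350722987
```

Call:
{"name": "step_arm", "arguments": {
  "series": [0.47, 0, -0.4, 0, 0, 0.47, 0, -0.4, 0, 0, 0.47, 0, 0, 0, 0]
}}

```text
time: 15.7
tcp_pos: [0.3926, 0.0786, 0.2693]
tool_rot: [3.007, 0.692, 2.971]
wrist_force: [-0.4, 0.4, -0.6]
finger_gap: 0.266
```

```bash
python3 st.py; python3 red.py
```

```text
15.7 F tool [0.75 0.28 0.18] T [ 0.    0.5  -0.02] tcp [0.3926 0.0786 0.2693] rot [3.007 0.692 2.971] gap mm 22.642307624462788
(329.34271240234375, 313.1687316894531) 21.573488235473633 [0.51103552 0.08186414 0.142     ] in tool mm [-8.21473855e+00  1.09304147e-01  1.73679842e+02] 15.7 0.26638008969956223 range est 0.16201015993148682
```

Call:
{"name": "step_arm", "arguments": {
  "series": [0.47, 0, -0.4, 0, 0, 0.47, 0, -0.3, 0, 0, 0.47, 0, 0, 0, 0]
}}

```text
time: 16.05
tcp_pos: [0.3926, 0.0779, 0.2692]
tool_rot: [3.007, 0.692, 2.971]
wrist_force: [0.4, -0.0, 0.2]
finger_gap: 0.269
```

```bash
python3 st.py; python3 red.py
```

```text
16.05 F tool [-0.41  0.01  0.09] T [ 0.03  0.55 -0.02] tcp [0.3926 0.0779 0.2692] rot [3.007 0.692 2.971] gap mm 22.84500393679741
(329.7842102050781, 314.67578125) 21.083648681640625 [0.51272431 0.0812266  0.142     ] in tool mm [ -9.54734389   0.32463589 174.74861556] 16.05 0.2687647521976166 range est 0.16577416613627424
```

Call:
{"name": "step_arm", "arguments": {
  "series": [0.47, 0, -0.3, 0, 0, 0.47, 0, -0.3, 0, 0, 0.47, 0, 0, 0, 0]
}}

```text
time: 16.4
tcp_pos: [0.3925, 0.0773, 0.2691]
tool_rot: [3.007, 0.692, 2.971]
wrist_force: [0.6, 0.8, 0.7]
finger_gap: 0.264
```

```bash
python3 st.py; python3 red.py
```

```text
16.4 F tool [-0.81  0.92 -0.12] T [ 0.04  0.52 -0.  ] tcp [0.3925 0.0773 0.2691] rot [3.007 0.692 2.971] gap mm 22.470885703628333
(329.8370666503906, 314.3314514160156) 21.17357063293457 [0.51203509 0.08067387 0.142     ] in tool mm [ -9.12611616   0.34297981 174.28730888] 16.4 0.2643633612191569 range est 0.16507014050207566
```

Call:
{"name": "step_arm", "arguments": {
  "series": [0.47, 0, -0.3, 0, 0, 0.47, 0, -0.3, 0, 0, 0.47, 0, 0, 0, 0]
}}

```text
time: 16.75
tcp_pos: [0.3925, 0.0768, 0.2691]
tool_rot: [3.007, 0.692, 2.971]
wrist_force: [-0.4, 0.5, 0.5]
finger_gap: 0.266
```

```bash
python3 st.py; python3 red.py
```

```text
16.75 F tool [ 0.05  0.52 -0.63] T [-0.04  0.5   0.  ] tcp [0.3925 0.0768 0.2691] rot [3.007 0.692 2.971] gap mm 22.63030786022893
(329.5, 313.5) 21.50591278076172 [0.5109127  0.08006702 0.142     ] in tool mm [ -8.31940576   0.18008728 173.56124956] 16.75 0.2662389160026933 range est 0.16251922505868818
```

```bash
cat > ext.py <<'E'
from fit import *
c0=imaging.camera("wrist")
data={"w2home":([0.359,0.0997,0.3075],(329.6,264.0)),"home":([.4004,.1021,.2646],(328.5,314.0)),"pull":([.3968,.1044,.2691],(325.7,314)),"swung":([.3931,.0910,.2717],(326.6,312.7)),
"11.75":([.3943,.0911,.2695],(329.7,316.4)),"12.35":([.394,.0885,.2697],(328.6,316.75)),"12.9":([.3936,.0867,.2697],(330.3,316.7)),"13.35":([.3933,.0851,.2698],(330,316.5)),
"13.8":([.393,.0836,.2698],(323,313.46)),"14.5":([.3929,.0817,.2696],(327.2,313)),"15.35":([.3927,.0794,.2694],(329.25,313.9)),"16.05":([.3926,.0779,.2692],(329.8,314.7)),"16.75":([.3925,.0768,.2691],(329.5,313.5))}
rot=[3.0072,.6925,2.9707]
yaw=-.110
def pred(pv,q,e,tcp):
    c=wristext(dict(c0),dict(tcp_pos=tcp,tool_rot=rot))
    d=W([0,0,yaw],[np.cos(q)*n+np.sin(q)*Y])[0]
    return P(c,[pv+(.06+e)*d])[0]
# pivot: z known .0989; xy from home picture with q=.35
for q0 in(.33,.36,.39):
    pv=least_squares(lambda p:pred(np.r_[p,.0989],q0,0,data["home"][0])-data["home"][1],[.536,.082]).x;pv=np.r_[pv,.0989]
    print("q0",q0,"pivot",pv)
    for k,(t_,uv) in data.items():
        f=least_squares(lambda p:(pred(pv,p[0],p[1]/100,t_)-uv),[.1,.2]);print("  ",k,"q %.3f ext %.1f mm"%(f.x[0],f.x[1]*10))
E
python3 ext.py
```

```text
q0 0.33 pivot [0.54147215 0.08203851 0.0989    ]
   w2home q 0.426 ext -10.9 mm
   home q 0.330 ext 0.0 mm
   pull q 0.313 ext 5.6 mm
   swung q 0.107 ext 5.0 mm
   11.75 q 0.126 ext 5.3 mm
   12.35 q 0.078 ext 5.5 mm
   12.9 q 0.061 ext 5.4 mm
   13.35 q 0.035 ext 5.2 mm
   13.8 q -0.031 ext 1.9 mm
   14.5 q -0.033 ext 1.5 mm
   15.35 q -0.057 ext 2.2 mm
   16.05 q -0.077 ext 2.7 mm
   16.75 q -0.097 ext 1.5 mm
q0 0.36 pivot [0.54205493 0.08035619 0.0989    ]
   w2home q 0.468 ext -11.2 mm
   home q 0.360 ext 0.0 mm
   pull q 0.340 ext 5.5 mm
   swung q 0.134 ext 4.6 mm
   11.75 q 0.153 ext 4.9 mm
   12.35 q 0.104 ext 5.1 mm
   12.9 q 0.088 ext 4.9 mm
   13.35 q 0.061 ext 4.7 mm
   13.8 q -0.004 ext 1.3 mm
   14.5 q -0.005 ext 0.9 mm
   15.35 q -0.030 ext 1.5 mm
   16.05 q -0.051 ext 2.0 mm
   16.75 q -0.070 ext 0.8 mm
q0 0.39 pivot [0.54270362 0.07869288 0.0989    ]
   w2home q 0.512 ext -11.4 mm
   home q 0.390 ext 0.0 mm
   pull q 0.368 ext 5.5 mm
   swung q 0.161 ext 4.2 mm
   11.75 q 0.180 ext 4.6 mm
   12.35 q 0.131 ext 4.7 mm
   12.9 q 0.114 ext 4.5 mm
   13.35 q 0.088 ext 4.2 mm
   13.8 q 0.023 ext 0.6 mm
   14.5 q 0.023 ext 0.2 mm
   15.35 q -0.002 ext 0.8 mm
   16.05 q -0.024 ext 1.3 mm
   16.75 q -0.043 ext 0.0 mm
```

Call:
{"name": "step_arm", "arguments": {
  "series": [0.47, 0, -0.3, 0, 0, 0.47, 0, -0.3, 0, 0, 0.47, 0, 0, 0, 0]
}}

```text
time: 17.15
tcp_pos: [0.3924, 0.0762, 0.2691]
tool_rot: [3.007, 0.692, 2.971]
wrist_force: [-1.2, 2.1, 0.7]
finger_gap: 0.267
```

```bash
python3 st.py; python3 red.py
```

```text
17.15 F tool [ 0.73  2.1  -1.26] T [-0.17  0.59 -0.03] tcp [0.3924 0.0762 0.2691] rot [3.007 0.692 2.971] gap mm 22.723430877381816
(329.68212890625, 312.68865966796875) 22.068984985351562 [0.50988035 0.07968982 0.142     ] in tool mm [ -7.56678634   0.25448285 172.90926867] 17.15 0.2673344809103743 range est 0.15837267919793524
```

Call:
{"name": "step_arm", "arguments": {
  "series": [0.47, 0, -0.3, 0, 0, 0.47, 0, 0, 0, 0]
}}

```text
time: 17.4
tcp_pos: [0.3924, 0.0759, 0.269]
tool_rot: [3.007, 0.692, 2.971]
wrist_force: [-1.2, 1.9, 2.1]
finger_gap: 0.265
```

```bash
python3 st.py; python3 red.py
```

```text
17.4 F tool [-0.15  1.98 -2.32] T [-0.42  0.53 -0.03] tcp [0.3924 0.0759 0.269 ] rot [3.007 0.692 2.971] gap mm 22.490946652337424
(329.8952941894531, 313.7612609863281) 21.30946159362793 [0.51107934 0.07939672 0.142     ] in tool mm [ -8.5105908    0.36153984 173.6727144 ] 17.4 0.2645993723804403 range est 0.16401748415615827
```

Call:
{"name": "step_arm", "arguments": {
  "series": [0.47, 0, 1.5, 0, 0, 0.06, 0, 0, 0, 0, 0.06, 0, 0, -5, 0, 0.06, 0, 0, -25, 0, 0.06, 0, 0, -40, 0]
}}

```text
time: 17.95
tcp_pos: [0.3468, 0.0756, 0.3221]
tool_rot: [3.008, 0.689, 2.971]
wrist_force: [-0.2, 0.2, -0.1]
finger_gap: 0.474
```

Call:
{"name": "step_arm", "arguments": {
  "series": [-0.2, 0, 15, -40, 0, -0.2, 0, 40, -15, 0, -0.2, 0, 40, 0, 0, -0.2, 0, 35, 0, 0, -0.2, 0, 0, 0, 0]
}}

```text
time: 18.45
tcp_pos: [0.3237, 0.1986, 0.3763]
tool_rot: [3.006, 0.692, 2.975]
wrist_force: [0.0, -1.1, 0.1]
finger_gap: 0.601
```

```bash
python3 look.py w7 scoop ball_mid
```

```text
{'time': 18.45, 'joints': [0.4031, -0.2017, -0.776, 0.3257, -0.2296, 0.4405], 'tcp_pos': [0.3237, 0.1986, 0.3763], 'tool_rot': [3.0064, 0.6923, 2.975]}
scoop [([0.4715, 0.2296, 0.0687], 0.93)]
  mask 3823 337.4109338216061 99.58775830499607 309 360 0 170
ball_mid [([0.4928, 0.0845, 0.1497], 0.8)]
  mask 686 163.40233236151605 231.3002915451895 147 182 219 246
```

View pics/w7.png

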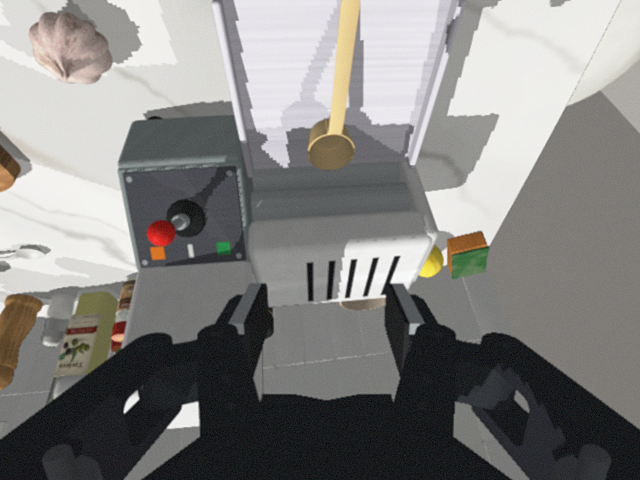

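```bash
cat > sc.py <<'E'
from h import *
import ext
from red import ballray
s=dict(tcp_pos=[0.3237,0.1986,0.3763],tool_rot=[3.0064,.6923,2.975])
c=wristext(imaging.camera("wrist"),s);ext.c0=c;ext.rot=s["tool_rot"]
cc,r,_=ballray("",s,dict(c));print("ball",cc,r)
for pv in([.54205,.08036,.0989],[.5395,.081,.0989]):
    f=ext.least_squares(lambda p:ext.pred(np.array(pv),p[0],p[1]/100,s["tcp_pos"])-cc,[0,.1]);print(pv,"q",f.x[0],"ext",f.x[1]*10)
im=cv2.imread("pics/w7.png");h=cv2.cvtColor(im,cv2.COLOR_BGR2HSV)
m=((h[...,0]>12)&(h[...,0]<32)&(h[...,1]>70)&(h[...,2]>60));m[175:]=0;m[:,:295]=0;m[:,380:]=0
for row in(5,25,45,65,85,105,115,120,130,140,150,160):
    u=np.nonzero(m[row])[0];print(row,u.min() if len(u) else None,u.max() if len(u) else None,len(u))
E
python3 sc.py | grep -v "^ \|q0"
```

```text
ball (168.27777099609375, 234.0) 13.86729907989502
[0.54205, 0.08036, 0.0989] q -0.06427201279914074 ext -6.335789915430255
[0.5395, 0.081, 0.0989] q -0.011686142622686595 ext 0.325673752780974
5 341 359 19
25 339 356 18
45 338 353 16
65 336 350 15
85 334 348 15
105 332 344 13
115 331 344 14
120 324 343 20
130 311 346 36
140 309 351 43
150 308 353 46
160 310 349 40
```

```bash
cat >> sc.py <<'E'
im=im.astype(int)
m=(im[...,2]>100)&(im[...,1]<.5*im[...,2])&(im[...,0]<.5*im[...,2]);m[:200]=0;m[262:]=0;m[:,:130]=0;m[:,200:]=0
v,u=np.nonzero(m);cc=cv2.minEnclosingCircle(np.c_[u,v].astype(np.float32));print(cc,len(u),u.min(),u.max(),v.min(),v.max())
I2=c["image"].astype(int)
m=(I2[...,0]>100)&(I2[...,1]<.5*I2[...,0])&(I2[...,2]<.5*I2[...,0]);m[:200]=0;m[262:]=0;m[:,:130]=0;m[:,200:]=0
v,u=np.nonzero(m);print("new frame",u.mean(),v.mean(),robot.get_state()["tcp_pos"],robot.get_state()["time"],robot.get_state()["tool_rot"])
c=wristext(dict(c),robot.get_state())
ext.rot=robot.get_state()["tool_rot"]
for pv in([.54205,.08036,.0989],[.5395,.081,.0989]):
    f=ext.least_squares(lambda p:ext.pred(np.array(pv),p[0],p[1]/100,robot.get_state()["tcp_pos"])-[u.mean(),v.mean()],[0,.1]);print(pv,"q",f.x[0],"ext",f.x[1]*10)
# scoop: handle line
for uv,z in(((349.5,5),.066),((343,65),.072),((339.5,95),.078),((337.5,112),.081),((331,148),.08)):
    print(uv,atz(c,[uv],z))
E
python3 sc.py | tail -9
```

```text
((160.5, 233.0), 13.82941722869873) 559 147 174 220 246
new frame 167.76923076923077 234.1109123434705 [0.32407494 0.1947769  0.37540149] 18.9 [3.00766098 0.6912006  2.96914456]
[0.54205, 0.08036, 0.0989] q -0.20305201801112752 ext -9.123142644166906
[0.5395, 0.081, 0.0989] q -0.13015723602538387 ext -2.8359485882181734
(349.5, 5) [[0.39080062 0.23477781 0.066     ]]
(343, 65) [[0.42720413 0.22800074 0.072     ]]
(339.5, 95) [[0.44676378 0.22363154 0.078     ]]
(337.5, 112) [[0.45914989 0.22100876 0.081     ]]
(331, 148) [[0.49480091 0.21339338 0.08      ]]
```

```bash
cat > q2.py <<'E'
from h import *
import ext
def run(s,boot,ball):
    c=wristext(imaging.camera("wrist"),s);ext.c0=c;ext.rot=s["tool_rot"]
    pc=atz(c,[boot],.105)[0];pv=pc-.008*ext.W([0,0,-.11],[ext.n])[0]
    f=ext.least_squares(lambda p:ext.pred(pv,p[0],p[1]/100,s["tcp_pos"])-ball,[0,.1]);print(pv,"q",f.x[0],"ext",f.x[1]*10)
if __name__=="__main__":
    run(dict(tcp_pos=[0.3237,0.1986,0.3763],tool_rot=[3.0064,.6923,2.975]),(186.5,217.8),(160.5,233))
    # w3: screws at crop (67,60),(239,48),(243,182) +(120,150); w1
    run(dict(tcp_pos=[.4004,.1021,.2646],tool_rot=[3.0072,.6929,2.9706]),(280,270),(329,313))
    run(dict(tcp_pos=[.3121,.0988,.406],tool_rot=[3.0068,.694,2.9703]),(297,186),(322,192.5))
    run(dict(tcp_pos=[.3929,.0817,.2696],tool_rot=[3.0072,.6925,2.9707]),(321,262),(327.2,313))
E
python3 q2.py | grep -v "^ \|q0"
```

```text
[0.53693455 0.08053083 0.09887164] q -0.0719853751908473 ext 2.047646541828307
[0.53552555 0.08083576 0.09887164] q 0.3312852361169401 ext 4.247496999025825
[0.53602226 0.08106091 0.09887164] q 0.31249455125443215 ext 4.741780777187738
[0.53371029 0.08249046 0.09887164] q -0.03585216874718431 ext 7.857147660322298
```

```bash
python3 -c "
from plan import *
rows([.3095,.216,.2423],0,5,grip=-0.2)"
```

```text
[-0.2, 20, 1, 19, 0.0, -0.2, 19, 1, 18, 0.0, -0.2, 20, 1, 19, 0.0, -0.2, 20, 1, 18, 0.0, -0.2, 20, 2, 19, 0.0]
[0.30937045 0.21650374 0.24190104] [3.00772512 0.69115887 2.97042711]
```

Call:
{"name": "step_arm", "arguments": {
  "series": [-0.2, 20, 1, 19, 0.0, -0.2, 19, 1, 18, 0.0, -0.2, 20, 1, 19, 0.0, -0.2, 20, 1, 18, 0.0, -0.2, 20, 2, 19, 0.0]
}}

```text
time: 19.65
tcp_pos: [0.3091, 0.2167, 0.2413]
tool_rot: [3.007, 0.692, 2.97]
wrist_force: [0.8, -0.1, 0.4]
finger_gap: 0.602
```

Call:
{"name": "step_arm", "arguments": {
  "series": [-0.2, 0, 0, 0, 0]
}}

```text
time: 19.75
tcp_pos: [0.3082, 0.2164, 0.2393]
tool_rot: [3.012, 0.687, 2.974]
wrist_force: [-0.5, -0.4, -0.0]
finger_gap: 0.605
```

```bash
python3 look.py w8 scoop; python3 st.py
```

```text
{'time': 19.75, 'joints': [0.4781, 0.0151, -1.076, -0.1677, -0.2785, 0.5051], 'tcp_pos': [0.3082, 0.2164, 0.2393], 'tool_rot': [3.012, 0.6866, 2.9742]}
scoop [([0.4566, 0.2306, 0.0677], 0.75), ([0.4105, 0.0486, 0.0286], 0.64)]
  mask 5641 341.5665662116646 253.74100336819714 302 372 153 325
19.9 F tool [-0.69  0.43 -0.34] T [0.07 0.55 0.  ] tcp [0.3098 0.2168 0.2429] rot [3.007 0.692 2.971] gap mm 51.31726410552773
```

View pics/w8.png

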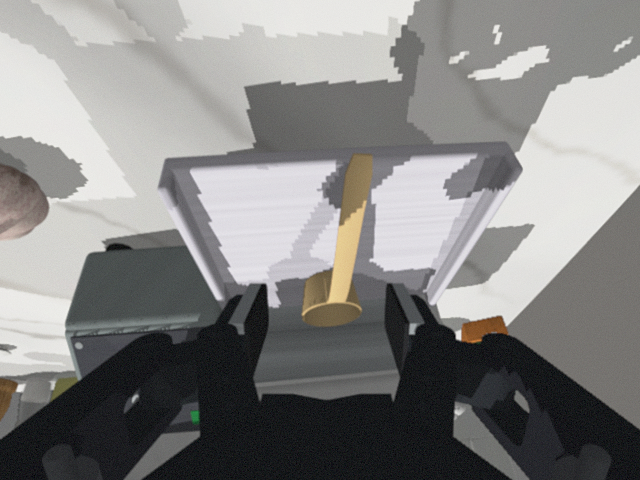

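```bash
python3 -c "
from h import *
for s in (dict(tcp_pos=[.3082,.2164,.2393],tool_rot=[3.012,.6866,2.9742]),dict(tcp_pos=[.3098,.2168,.2429],tool_rot=[3.007,.692,2.971])):
    c=wristext(imaging.camera('wrist'),s)
    t=atz(c,[(361,155)],.061)[0];m=atz(c,[(332,313)],.082)[0];d=(m-t)[:2];L=np.linalg.norm(d);print(t,m,'len',L,'(expect .1175)',np.degrees(np.arctan2(d[1],d[0])))
    p=m[:2]-.0385*d/L; print('pinch',p)
    for zz in (.075,): 
        M=R.from_euler('xyz',s['tool_rot']);print('pinch in tool',M.inv().apply(np.r_[p,.071]-np.array(s['tcp_pos']))*1000)
s=robot.get_state();print(s['tcp_pos'],s['joints'],s['time'])
"
```

```text
[0.38014384 0.24194411 0.061     ] [0.49723134 0.21875874 0.082     ] len 0.11936097922680124 (expect .1175) -11.200669358195858
pinch [0.45946465 0.22623721]
pinch in tool [ -7.3988693    5.70419504 226.30813953]
[0.38667211 0.24351455 0.061     ] [0.51146953 0.21932164 0.082     ] len 0.12712078260086507 (expect .1175) -10.97113404363783
pinch [0.47367318 0.22664874]
pinch in tool [-13.37305338   5.74161714 237.25350064]
[0.30996506 0.21676881 0.2432835 ] [ 0.47664436  0.00869386 -1.06997998 -0.16347749 -0.2783751   0.50462767] 20.0
```

Call:
{"name": "step_arm", "arguments": {
  "series": [-0.2, -1, 2, 16, 0, -0.2, -1, 2, 15, 0, -0.2, 0, 0, 12, 0, -0.2, 0, 0, 8, 0, -0.2, 0, 0, 0, 0]
}}

```text
time: 20.5
tcp_pos: [0.3447, 0.2215, 0.2047]
tool_rot: [3.008, 0.691, 2.97]
wrist_force: [-0.1, 0.1, -0.8]
finger_gap: 0.599
```

```bash
python3 st.py; python3 -c "
from h import *
print(robot.get_state()['joints'])"
```

```text
20.5 F tool [ 0.61 -0.03  0.54] T [0.06 0.53 0.07] tcp [0.3447 0.2215 0.2047] rot [3.008 0.691 2.97 ] gap mm 50.95601967412135
[ 0.44235277  0.1521783  -1.09276916 -0.33495901 -0.25759825  0.47678039]
```

Call:
{"name": "step_arm", "arguments": {
  "series": [-0.2, 0, 0, 5, 0, 0.4, 0, 0, 5, 0, 0.4, 0, 0, 0, 0, 0.4, 0, 0, 0, 0]
}}

```text
time: 20.9
tcp_pos: [0.3504, 0.2218, 0.197]
tool_rot: [3.008, 0.691, 2.971]
wrist_force: [-0.5, 0.5, 0.1]
finger_gap: 0.3
```

Call:
{"name": "step_arm", "arguments": {
  "series": [1, 0, 0, 0, 0, 1, 0, 0, 0, 0, 1, 0, 0, 0, 0, 1, 0, 0, 0, 0]
}}

```text
time: 21.3
tcp_pos: [0.3505, 0.2219, 0.1971]
tool_rot: [3.007, 0.691, 2.971]
wrist_force: [-5.0, 0.2, 5.0]
finger_gap: 0.119
```

```bash
python3 st.py
```

```text
21.3 F tool [ 0.61  0.33 -7.04] T [ 0.07  0.51 -0.02] tcp [0.3505 0.2219 0.1971] rot [3.007 0.691 2.971] gap mm 10.080520892493485
```

Call:
{"name": "step_arm", "arguments": {
  "series": [1, -5, 1, -6, 0, 1, -10, 2, -11, 0, 1, -16, 3, -19, 0, 1, -19, 3, -23, 0, 1, -19, 3, -23, 0]
}}

```text
time: 21.8
tcp_pos: [0.3506, 0.2225, 0.3058]
tool_rot: [3.008, 0.69, 2.971]
wrist_force: [-0.8, 0.3, -0.8]
finger_gap: 0.111
```

```bash
python3 st.py; python3 -c "
from plan import *
rows([.34,-.02,.315],0,7,grip=1)"
```

```text
21.8 F tool [1.18 0.13 0.1 ] T [0.11 0.69 0.06] tcp [0.3506 0.2225 0.3058] rot [3.008 0.69  2.971] gap mm 9.408142863983363
[1, -4, -34, -3, 0.0, 1, -4, -35, -3, 0.0, 1, -5, -34, -2, 0.0, 1, -4, -34, -3, 0.0, 1, -4, -35, -3, 0.0]
[1, -4, -34, -3, 0.0, 1, -4, -34, -3, 0.0]
[ 0.33946232 -0.0196197   0.31497794] [3.00825135 0.69042326 2.97113341]
```

```bash
python3 -c "
from plan import *
rows([.27,.21,.33],0,2,grip=1)
s=robot.get_state();s['tcp_pos']=np.array([.27,.21,.33]);rows([.30,-.14,.33],0,10,grip=1,s=s)"
```

```text
[1, 22, -8, -35, 0.0, 1, 22, -9, -36, 0.0]
[0.27000669 0.20972653 0.33031487] [3.00825135 0.69042326 2.97113341]
[1, -7, -34, 1, 0.0, 1, -7, -35, 1, 0.0, 1, -7, -34, 1, 0.0, 1, -6, -35, 1, 0.0, 1, -7, -34, 1, 0.0]
[1, -7, -35, 2, 0.0, 1, -7, -34, 1, 0.0, 1, -7, -34, 1, 0.0, 1, -7, -35, 1, 0.0, 1, -7, -34, 1, 0.0]
[ 0.30038466 -0.13970658  0.33027859] [3.00825135 0.69042326 2.97113341]
```

Call:
{"name": "step_arm", "arguments": {
  "series": [1, 22, -8, -35, 0.0, 1, 22, -9, -36, 0.0]
}}

```text
time: 22.0
tcp_pos: [0.2697, 0.2096, 0.3299]
tool_rot: [3.007, 0.691, 2.969]
wrist_force: [-0.6, 0.7, -1.5]
finger_gap: 0.115
```

Call:
{"name": "step_arm", "arguments": {
  "series": [1, -7, -34, 1, 0.0, 1, -7, -35, 1, 0.0, 1, -7, -34, 1, 0.0, 1, -6, -35, 1, 0.0, 1, -7, -34, 1, 0.0]
}}

```text
time: 22.5
tcp_pos: [0.2837, 0.0557, 0.3293]
tool_rot: [3.008, 0.689, 2.972]
wrist_force: [0.7, 1.5, -1.1]
finger_gap: 0.113
```

Call:
{"name": "step_arm", "arguments": {
  "series": [1, -7, -35, 2, 0.0, 1, -7, -34, 1, 0.0, 1, -7, -34, 1, 0.0, 1, -7, -35, 1, 0.0, 1, -7, -34, 1, 0.0]
}}

```text
time: 23.0
tcp_pos: [0.2991, -0.1043, 0.3293]
tool_rot: [3.01, 0.686, 2.971]
wrist_force: [1.8, 0.6, -0.0]
finger_gap: 0.111
```

Call:
{"name": "step_arm", "arguments": {
  "series": [1, 0, 0, 0, 0, 1, 0, 0, 0, 0]
}}

```text
time: 23.2
tcp_pos: [0.2994, -0.1034, 0.3289]
tool_rot: [3.008, 0.684, 2.969]
wrist_force: [-1.2, 0.1, -1.2]
finger_gap: 0.114
```

```bash
python3 look.py w9 scoop board teaspoon; python3 st.py
```

```text
{'time': 23.2, 'joints': [-0.765, -0.273, -0.925, 0.393, 0.478, -0.509], 'tcp_pos': [0.2994, -0.1034, 0.3289], 'tool_rot': [3.0084, 0.6843, 2.969]}
scoop [([0.3662, -0.0976, 0.1947], 0.88)]
  mask 10128 531.4107424960506 232.50355450236967 477 588 182 285
board [([0.4126, -0.2245, 0.0177], 0.62)]
  mask 59454 143.57355266256266 106.77076395196286 0 297 0 221
teaspoon [([0.6702, -0.2614, 0.0063], 0.56)]
  mask 613 210.20228384991844 269.4437194127243 158 252 262 275
23.55 F tool [0.79 0.04 0.98] T [0.11 0.63 0.03] tcp [ 0.2996 -0.102   0.3293] rot [3.01  0.686 2.974] gap mm 10.08639871679161
```

View pics/w9.png

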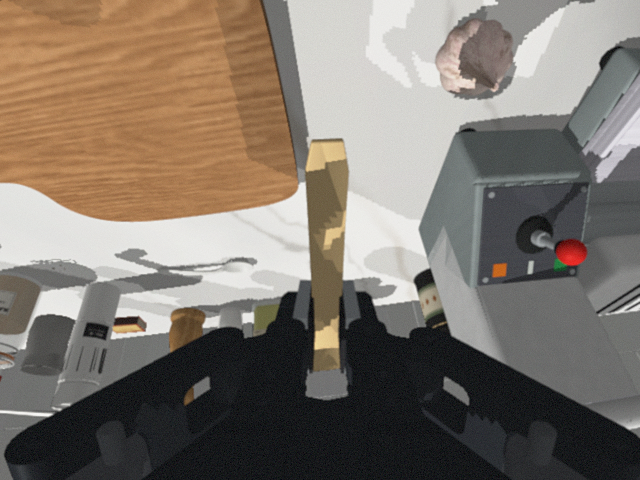

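```bash
cat > b.py <<'E'
from h import *
s=dict(tcp_pos=[0.2994,-.1034,.3289],tool_rot=[3.0084,.6843,2.969])
c=wristext(imaging.camera("wrist"),s)
for uv in((298,180),(290,140),(276,60),(264,5),(280,203),(200,216),(120,219),(60,205),(20,187)): print(uv,np.round(atz(c,[uv],.018)[0],4))
from q2 import run
for q in models.silhouettes("board","wrist")[:0]: pass
run(s,(533,237),(571,252))
a=imaging.camera("side")
for q in models.silhouettes("board","side")[:1]:
    ct=max(cv2.findContours(q["mask"].astype(np.uint8),0,1)[0],key=cv2.contourArea);ap=cv2.approxPolyDP(ct,3,True)[:,0]
    for p in ap: print(p,np.round(atz(a,[p],.018)[0],3))
E
python3 b.py | grep -v "^  \|q0"
```

```text
(298, 180) [ 0.5151 -0.1195  0.018 ]
(290, 140) [ 0.4653 -0.1189  0.018 ]
(276, 60) [ 0.3936 -0.1166  0.018 ]
(264, 5) [ 0.3573 -0.1169  0.018 ]
(280, 203) [ 0.5453 -0.1434  0.018 ]
(200, 216) [ 0.5481 -0.231   0.018 ]
(120, 219) [ 0.5348 -0.313   0.018 ]
(60, 205) [ 0.5018 -0.3568  0.018 ]
(20, 187) [ 0.4713 -0.375   0.018 ]
[0.54308995 0.08550228 0.09887164] q -0.0010193231370657643 ext -5.912259242989805
[440 219] [ 0.407 -0.396  0.018]
[424 217] [ 0.445 -0.379  0.018]
[402 228] [ 0.471 -0.307  0.018]
[418 247] [ 0.403 -0.266  0.018]
[395 229] [ 0.483 -0.293  0.018]
[386 231] [ 0.498 -0.273  0.018]
[381 224] [ 0.523 -0.289  0.018]
[368 226] [ 0.546 -0.263  0.018]
[347 247] [ 0.546 -0.165  0.018]
[342 262] [ 0.527 -0.113  0.018]
[349 269] [ 0.5   -0.103  0.018]
[410 297] [ 0.339 -0.106  0.018]
[440 234] [ 0.381 -0.342  0.018]
```

```bash
python3 -c "
from plan import *
rows([.352,-.235,.25],0,8,grip=1)
s=robot.get_state();s['tcp_pos']=np.array([.352,-.235,.25]);rows([.352,-.235,.18],0,3,grip=1,s=s)"
```

```text
[1, -1, -17, 11, 0.0, 1, -1, -17, 12, 0.0, 1, -1, -17, 11, 0.0, 1, -1, -16, 12, 0.0, 1, 0, -17, 11, 0.0]
[1, -1, -17, 11, 0.0, 1, -1, -17, 12, 0.0, 1, -1, -17, 11, 0.0]
[ 0.35181889 -0.23519456  0.25005649] [3.00938567 0.6854238  2.97245997]
[1, 15, -2, 18, 0.0, 1, 15, -3, 18, 0.0, 1, 14, -2, 18, 0.0]
[ 0.35242967 -0.23489129  0.17999426] [3.00938567 0.6854238  2.97245997]
```

Call:
{"name": "step_arm", "arguments": {
  "series": [1, -1, -17, 11, 0.0, 1, -1, -17, 12, 0.0, 1, -1, -17, 11, 0.0, 1, -1, -16, 12, 0.0, 1, 0, -17, 11, 0.0]
}}

```text
time: 24.35
tcp_pos: [0.3323, -0.1859, 0.279]
tool_rot: [3.009, 0.686, 2.972]
wrist_force: [0.7, -0.4, -1.1]
finger_gap: 0.115
```

Call:
{"name": "step_arm", "arguments": {
  "series": [1, -1, -17, 11, 0.0, 1, -1, -17, 12, 0.0, 1, -1, -17, 11, 0.0, 1, 0, 0, 0, 0]
}}

```text
time: 24.75
tcp_pos: [0.3523, -0.2369, 0.2492]
tool_rot: [3.009, 0.685, 2.971]
wrist_force: [0.1, -0.1, -1.5]
finger_gap: 0.114
```

Call:
{"name": "step_arm", "arguments": {
  "series": [1, 15, -2, 18, 0.0, 1, 15, -3, 18, 0.0, 1, 7, -1, 9, 0.0, 1, 0, 0, 0, 0]
}}

```text
time: 25.15
tcp_pos: [0.3514, -0.2345, 0.1905]
tool_rot: [3.007, 0.683, 2.971]
wrist_force: [-1.2, -0.2, 0.0]
finger_gap: 0.113
```

```bash
python3 st.py; python3 -c "
from h import *
print(robot.get_state()['joints'])"
```

```text
25.15 F tool [ 0.86 -0.34 -0.76] T [0.09 0.63 0.03] tcp [ 0.3514 -0.2345  0.1905] rot [3.007 0.683 2.971] gap mm 9.602987473940559
[-0.92695267  0.2037752  -0.99763568 -0.07189906  0.55504057 -0.67634743]
```

Call:
{"name": "step_arm", "arguments": {
  "series": [1, 2.5, -0.4, 3, 0, 1, 2.5, -0.4, 3, 0, 1, 2.5, -0.4, 3, 0, 1, 1.3, -0.2, 1.5, 0, 1, 0, 0, 0, 0]
}}

```text
time: 25.65
tcp_pos: [0.3517, -0.2353, 0.1776]
tool_rot: [3.009, 0.685, 2.972]
wrist_force: [-0.7, -0.3, -1.1]
finger_gap: 0.114
```

```bash
python3 st.py
```

```text
25.65 F tool [ 1.2  -0.42  0.35] T [0.14 0.68 0.02] tcp [ 0.3517 -0.2353  0.1776] rot [3.009 0.685 2.972] gap mm 9.718858040492272
```

Call:
{"name": "step_arm", "arguments": {
  "series": [1, 1.3, -0.2, 1.5, 0, 1, 1.3, -0.2, 1.5, 0, 1, 0, 0, 0, 0]
}}

```text
time: 25.95
tcp_pos: [0.3516, -0.2353, 0.1735]
tool_rot: [3.009, 0.685, 2.972]
wrist_force: [-0.7, -0.4, -0.6]
finger_gap: 0.112
```

```bash
python3 st.py
```

```text
25.95 F tool [ 0.84 -0.54 -0.03] T [ 0.08  0.64 -0.04] tcp [ 0.3516 -0.2353  0.1735] rot [3.009 0.685 2.972] gap mm 9.54923959609885
```

Call:
{"name": "step_arm", "arguments": {
  "series": [1, 1.3, -0.2, 1.5, 0, 1, 1.3, -0.2, 1.5, 0, 1, 1.3, -0.2, 1.5, 0, 1, 0, 0, 0, 0]
}}

```text
time: 26.35
tcp_pos: [0.3515, -0.2352, 0.1675]
tool_rot: [3.009, 0.685, 2.972]
wrist_force: [0.2, -0.5, -0.3]
finger_gap: 0.12
```

Call:
{"name": "step_arm", "arguments": {
  "series": [1, 1.3, -0.2, 1.5, 0, 1, 0, 0, 0, 0]
}}

```text
time: 26.55
tcp_pos: [0.3515, -0.2352, 0.1656]
tool_rot: [3.009, 0.685, 2.972]
wrist_force: [-0.7, 0.2, -0.8]
finger_gap: 0.108
```

```bash
python3 st.py
```

```text
26.55 F tool [1.07 0.04 0.19] T [ 0.07  0.64 -0.02] tcp [ 0.3515 -0.2352  0.1656] rot [3.009 0.685 2.972] gap mm 9.197271985907717
```

No contact yet, which suggests the scoop isn't pitched much. Contact is expected near z 0.160.

Call:
{"name": "step_arm", "arguments": {
  "series": [1, 1.3, -0.2, 1.5, 0, 1, 0, 0, 0, 0]
}}

```text
time: 26.75
tcp_pos: [0.3514, -0.2352, 0.1636]
tool_rot: [3.009, 0.685, 2.972]
wrist_force: [0.1, -0.2, -0.9]
finger_gap: 0.111
```

Call:
{"name": "step_arm", "arguments": {
  "series": [1, 1, -0.1, 1.1, 0, 1, 0, 0, 0, 0]
}}

```text
time: 26.95
tcp_pos: [0.3513, -0.2352, 0.1621]
tool_rot: [3.009, 0.685, 2.972]
wrist_force: [0.5, -0.4, -0.7]
finger_gap: 0.115
```

Call:
{"name": "step_arm", "arguments": {
  "series": [1, 0.7, -0.1, 0.8, 0, 1, 0, 0, 0, 0]
}}

```text
time: 27.15
tcp_pos: [0.3514, -0.2352, 0.1614]
tool_rot: [3.009, 0.686, 2.972]
wrist_force: [-4.5, 0.9, 7.7]
finger_gap: 0.112
```

```bash
python3 st.py
```

```text
27.15 F tool [-1.31  1.32 -8.79] T [-0.17  0.28 -0.02] tcp [ 0.3514 -0.2352  0.1614] rot [3.009 0.686 2.972] gap mm 9.547100472502482
```

Call:
{"name": "step_arm", "arguments": {
  "series": [0.6, 0, 0, 0, 0, 0.3, 0, 0, 0, 0, 0, 0, 0, 0, 0, 0, 0, 0, 0, 0]
}}

```text
time: 27.55
tcp_pos: [0.3513, -0.2352, 0.1612]
tool_rot: [3.009, 0.685, 2.972]
wrist_force: [0.4, 0.5, 0.2]
finger_gap: 0.501
```

Call:
{"name": "step_arm", "arguments": {
  "series": [0, 0, 0, -5, 0, 0, 0, 0, -15, 0, 0, 0, 0, -30, 0, 0, 0, 0, -40, 0, 0, 0, 0, -40, 0]
}}

```text
time: 28.05
tcp_pos: [0.267, -0.2376, 0.2622]
tool_rot: [3.009, 0.685, 2.973]
wrist_force: [-0.0, -1.0, 0.2]
finger_gap: 0.498
```

Call:
{"name": "step_arm", "arguments": {
  "series": [0, 0, 0, 0, 0, 0, 0, 0, 0, 0, 0, 0, 0, 0, 0]
}}

```text
time: 28.35
tcp_pos: [0.2683, -0.2383, 0.2604]
tool_rot: [3.009, 0.685, 2.972]
wrist_force: [-0.1, 0.9, -1.2]
finger_gap: 0.499
```

```bash
python3 look.py w10 scoop board; cat > fin.py <<'E'
from h import *
s=robot.get_state();c=wristext(imaging.camera("wrist"),s)
for q in models.silhouettes("scoop","wrist")[:1]:
    ct=q["mask"].astype(np.uint8);p=cv2.boxPoints(cv2.minAreaRect(cv2.findNonZero(ct)));print(q["conf"],p.round().tolist())
    print(np.round(atz(c,[(p[i]+p[(i+1)%4])/2 for i in range(4)],.03),3))
for cam in("side","scene"):
    imaging.camera(cam)
    for t in("ball_mid","scoop","garlic","teaspoon"): print(cam,t,[(np.round(q["point"],3).tolist(),round(q["conf"],2)) for q in models.spot_in(t,cam)[:2]])
E
python3 fin.py
```

```text
{'time': 28.35, 'joints': [-1.1511, -0.0124, -0.9257, 0.3558, 0.6372, -0.9288], 'tcp_pos': [0.2683, -0.2383, 0.2604], 'tool_rot': [3.0092, 0.6853, 2.9722]}
scoop [([0.4624, -0.2329, 0.0346], 0.69)]
  mask 3435 325.4663755458515 223.93100436681223 302 349 141 281
board [([0.3882, -0.2475, 0.0163], 0.94), ([0.6746, -0.2415, 0.0068], 0.46)]
  mask 79543 293.2011364922118 152.1645650780081 23 505 28 275
0.78 [[302.0, 141.0], [348.0, 141.0], [348.0, 281.0], [302.0, 281.0]]
[[ 0.373 -0.225  0.03 ]
 [ 0.442 -0.214  0.03 ]
 [ 0.549 -0.24   0.03 ]
 [ 0.435 -0.248  0.03 ]]
side ball_mid []
side scoop [([0.493, -0.231, 0.033], 0.82)]
side garlic [([0.403, 0.036, 0.032], 0.92), ([0.494, -0.23, 0.036], 0.4)]
side teaspoon [([0.676, -0.256, 0.008], 0.55)]
scene ball_mid []
scene scoop [([0.409, -0.224, 0.026], 0.66)]
scene garlic []
scene teaspoon []
```

```bash
python3 - <<'E' | grep -v "^  \|q0"
import ext
from h import *
c=imaging.camera("side");im=c["image"].astype(int)
m=(im[...,0]>100)&(im[...,1]<.5*im[...,0])&(im[...,2]<.5*im[...,0]);m[:262]=0;m[310:]=0;m[:,:265]=0;m[:,320:]=0
v,u=np.nonzero(m);print("red px",len(u),u.mean() if len(u) else 0,v.mean() if len(u) else 0,"start was 293,284")
pv=np.array([.5365,.081,.0989])
for q in(.35,0,-.04,-.35): print(q,P(c,[pv+.06*ext.W([0,0,-.11],[np.cos(q)*ext.n+np.sin(q)*ext.Y])[0]])[0])
E
```

```text
red px 59 303.03389830508473 276.1864406779661 start was 293,284
0.35 [294.31491001 283.36701071]
0 [302.08346966 277.48603495]
-0.04 [302.87322013 276.86174063]
-0.35 [308.04760473 272.56829885]
```

```bash
python3 -c "
from plant import ticket,robot
print(ticket.hand_in(), robot.get_state()['time'])"
```

```text
the job is handed in; nothing more can be done
the job is handed in; nothing more can be done
```

The switch is at off and the scoop is lying on the broad part of the board. I handed the job in at about 29 s of the 48 s allowed.

**How it went**
- **Tilting the hand:** the move commands can't tilt the tool. I raised the arm until joint 4 reached its limit, so the hand leaned about 40° outward. I kept that tilt for the rest of the job.
- **Switch:** I pulled the ball out, swung it to about 0.13 rad and rested it on the ledge. I then nudged it across until the ball dropped in, and kept pushing lightly until the notch wall pushed back.
- **Scoop:** I took it out of the tray and lowered it onto the board until about 8–9 N of contact. Then I opened the fingers and backed away.

**Last checks**
- **Lever:** in the side camera the ball sits where an angle of about −0.04 rad would put it (start was about 0.35). The wrist view gave about 0. Both fit off and are far from reverse.
- **Scoop:** it spans x from about 0.37 to 0.53 m near y −0.23 m, inside the board's square part.
- **Bystanders:** the teaspoon is where it was found at the start. The garlic shows no sign of having moved, but I had no good starting position to compare it with.

**Checks that failed or disagreed**
- The notch-wall force was only about 2–3 N; I did not push to the full 8 N.
- Before it met the wall, the ball had moved about 4 mm by camera, against about 3 mm of stated play.
- My wrist-camera estimates of how far the ball was pulled out differed by several mm between views. The drop itself was clear, about 3.5 mm between neighbouring pictures.
- The networks missed the ball in both fixed cameras, and the garlic and teaspoon in the scene camera, at the end. I located the ball by its red pixels instead.

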